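Load the bench shaker, set its selector and jog it

ROBOT

A 6-joint arm with a two-finger parallel gripper is mounted at the origin on a cart in front of the work surface, level with it; the furniture and walls round the work are solid. World frame = base frame: x ahead of the robot, y to its left, z up, the work surface at z = 0. Lengths are in m, angles in rad, forces in N, time in s.
With the tool pointing down it reaches from about 0.425 to 0.925 m from the base axis. Payload 12.5 kg.
Tool frame: the origin (TCP) lies midway between the tips of the shut fingers; the grasp point (between the pads) lies 19 mm behind it (bot.tcp_to_grasp is the z of the grasp point in the tool frame, in m); z points along the fingers, y is the direction in which the jaws open and shut (so a half turn about z gives the same grasp; the last joint's range is limited). The gripper opens to 85 mm and grips with 20 to 120 N. Pads are 22 mm wide; open, the fingers measure 114 mm over their backs; the gripper's body (76 mm by 85 mm) begins 54 mm behind the grasp point. The pads swing forward as they close: fully open they stand 13 mm farther back than shut.
Start: joints at [-1.408, 0.491, 1.559, -0, 1.092, -0.106], TCP at [0.166, -0.603, 0.231] pointing down, gripper open.
Joint ranges: [-3.1, 3.1], [-0.84, 2.19], [0.05, 2.79], [-1.13, 4.28], [0.06, 2.93], [-2.69, 2.69]. Speed limits (rad/s): [2.22, 2.22, 2.79, 3.14, 3.14, 3.14].

INTERFACE

Orientations are given as a unit quaternion [x, y, z, w].
In Python, from workcell import bot, viewer gives the robot as it stands. The module is installed in compiled form; this text tells all that it offers.
- The arm moves only by the tool jog_arm, never from a script. Its argument "targets" is a list that holds one entry, the list of rows, each a list of 7 numbers: the finger opening in m, from 0 to 0.0854, then the shift along the tool's x, y, z in m, then the turn, a rotation vector about the tool's x, y, z in rad. In form: [[[gripper, dx, dy, dz, wx, wy, wz], ...]]. A call has 1 to 10 rows; each row shifts and turns the commanded pose from where the row before left it, along the tool's axes as they then stand; what a row does not reach is not made up. A row lasts 1/8 s, in which the tool goes at most 62.5 mm and 10.7 degrees, less where a joint would pass 70% of its speed; a pose out of reach is approached as far as the arm can. A call is refused whole if a number of a shift passes 0.0625 or a number of a turn 0.188, either way. A call with a gripper value outside its range is refused whole. The fingers move at their own pace and stop on an object; the grip force is fixed at half the most. Time passes only in rows, so rows that do not move let the fingers close. It gives the time, the measured TCP pose, the force and the opening at its end, in the units of the state.
- bot.get_obs(): the state, without advancing time (a new reading comes with each control period).
- viewer.read_camera(name): name is "side" or "top"; returns (picture, depth): 480x640x3 uint8, red, green, blue; 480x640 float32, m along the optical axis (not along the pixel's ray), 0 where there is no reading.
- viewer.get_calibration(name): a dict with "fovy" (degrees; the focal length in pixels is half the picture's height over the tangent of half this angle, whatever the lens; pixels are square), "cx", "cy" (the principal point, pixels), "camera_from_world" (4x4, takes a point from world to camera coordinates). Camera axes: x right, y up, looking along -z (the intrinsics and any distortion apply to the point x, -y, -z); pixel columns grow to the right and rows downward; lengths in m; the calibration is good to about 2 mm. A picture is of the moment at which its call begins. get_calibration takes no time and is no camera call.
- bot.finish_job(): hands the job in, once; it reports no verdict.
The state is a dict: "time": time; "joints": joint angles; "joint_vel": joint speeds; "joint_torque": joint torques, N m; "eef_pos": TCP position; "ee_rot": TCP orientation; "contact_force": force on the tool from outside, world axes, zero at the start; "moment": the same for the moment, N m; "finger_gap": opening from 0.0 (shut) to 1.0 (fully open).
Only numpy, scipy, OpenCV 4.12 (cv2) and the standard library are available. Lean on these libraries where they do the work, as an engineer would, in place of code of your own. Each camera call takes 0.05 s, during which the arm holds its last target.

TASK

Get the bench shaker ready: first move whatever was left lying on its platform into the steel tray, then stand all the white bottles waiting on the worktop upright on the platform. Next turn the selector knob on the control unit back anticlockwise to its end stop and from there exactly five clicks clockwise; then tilt the spring-centred jog lever all the way to the side away from the knob, hold it there for a good second and let it spring back. Leave the other things on the bench where they are and do not knock a bottle over.

Things in the scene. Friction and masses are not known exactly. Their poses are not given: they have to be found in the camera images.
- shaker: platform shaker, a low grey fixed box with an aluminium platform on top, 164 mm (its x) by 284 mm (its y). Origin: centre of its underside on the worktop, z up; its x points roughly away from the robot
- deck (a point): centre of the platform's rubber-matted surface, 48 mm above the worktop; axes as the shaker's. A guard rail 6 mm thick stands 13 mm above this surface all round; the flat area inside it is 152 mm (x) by 272 mm (y), room for three bottles in a row along y
- tray: steel instrument tray fixed on the worktop, 280 mm (its x) by 200 mm (its y), 2 mm floor, rim 18 mm high and 2 mm thick. Origin: centre of its underside, z up
- bottle_0: white plastic bottle with a white screw cap, 54 mm across and 109 mm tall, 0.22 kg, closed; straight round side from the foot to about 70 mm up. Origin: centre of its underside, z up. Waits upright on the worktop left of the control unit; absent in some starts (all the bottles present are to be loaded)
- bottle_1: white plastic bottle with a white screw cap, 54 mm across and 109 mm tall, 0.22 kg, closed; straight round side from the foot to about 70 mm up. Origin: centre of its underside, z up. Waits upright on the worktop left of the control unit; absent in some starts (all the bottles present are to be loaded)
- bottle_2: white plastic bottle with a white screw cap, 54 mm across and 109 mm tall, 0.22 kg, closed; straight round side from the foot to about 70 mm up. Origin: centre of its underside, z up. Waits upright on the worktop left of the control unit; absent in some starts (all the bottles present are to be loaded)
- timer: flat white timer, 58 x 58 mm, 18 mm high (body 16 mm). Origin: centre of its underside, z up. Left on the shaker platform at the start; absent in some starts.
- marker: marker pen with flat sides, 126 mm along its x, 14 mm wide and high. Origin: centre of its underside, z up. Left on the shaker platform at the start; absent in some starts.
- tweezers: steel tweezers lying flat, 110 mm along their x, 10 mm wide, 8 mm high. Origin: centre of its underside, z up. Left on the shaker platform at the start; absent in some starts.
- controller: control unit of the shaker, a fixed low grey box with black top panel, 104 mm (its x) by 206 mm (its y), top 46 mm above the worktop. Origin: centre of its underside, x roughly away from the robot, y to the left, z up. The selector knob stands at y = -52 mm, the jog lever at y = +55 mm
- selector_grip (a point): on the knob's upright axis, 74 mm above the worktop, at the height to grip. The knob is a disc of 48 mm (top 54 mm above the worktop) with a bar grip across it: bar 44 mm long along this point's x, 14 mm wide (y), its top 82 mm above the worktop; a white line on the bar marks its +x end, the pointer
- selector (a joint): turn of the knob, rad, 0 at the anticlockwise end stop (seen from above), growing clockwise to 4.19 at the other stop. A click every 0.419 rad (24 degrees): 11 positions, 0 to 10; one white tick on the panel for each, the two end ticks longer. At 0 the pointer stands 120 degrees anticlockwise of the control unit's +x. The spring detent takes about 0.2 N m to pass and draws the knob to the nearest click when released. At the start it stands 2 to 4 clicks from the stop
- jog_tip (a point): centre of the ball, 19 mm across, on top of the jog lever; 104 mm above the worktop when centred. The lever is an 8 mm steel stem, pivot 58 mm below the ball centre
- jog (a joint): tilt of the jog lever, rad: 0 upright (spring-centred), positive to the control unit's +y (away from the knob), stops at +0.45 and -0.45; full tilt takes about 3 N at the ball; it recentres by itself when let go
- tape_roll: roll of paper tape lying flat, 68 mm across, 19 mm high; leave alone. Origin: centre of underside
- beaker: glass beaker, 64 mm across, 82 mm tall; leave alone. Origin: centre of underside
Mind the look-alikes: they are no part of the job. Leave any turquoise look-alike of the bottle_1 alone.

How it is judged:
By the outcome, as a careful person would: the job done as asked, in the order asked, and still so for the second after the job is handed in, with the robot touching nothing.
Of timer, marker, tweezers only 2 to 3 are there at a start; the rules pass over those that are not, and their reading is None.
Of bottle_0, bottle_1, bottle_2 only 2 to 3 are there at a start; the rules pass over those that are not, and their reading is None.
At some moment in a run one of timer, marker, tweezers may be knocked a few centimetres aside while the robot is not near it.
It also fails if it takes over 210 s, if anything falls off the work surface, if the arm or the gripper's body presses on something with over 40 N, if the wrist force passes 120 N, or if a joint passes its speed limit or range.

## Working session

There is one attempt and no reset: what is moved stays moved. The work goes in short steps, Python scripts to look and compute and a tool call to move; the robot and the scene stay as the last step left them, time stands still between calls to the robot, and variables do not carry over. Pictures are saved under pics/ and viewed, and the job is handed in when it is done.

Besides the shell and the picture viewer there is one more tool, called after "Request:" by a JSON object that holds its "method" and its "body". jog_arm: Moves the arm, as the interface text tells. Its arguments: {"type":"object","properties":{"targets":{"type":"array"}},"required":["targets"]}

```bash
ls; mkdir -p pics
python3 - <<'E'
from workcell import bot, viewer
import cv2
print(bot.get_obs())
for n in("top","side"):
    p,d=viewer.read_camera(n); cv2.imwrite(f"pics/{n}0.png",p[:,:,::-1]); print(viewer.get_calibration(n), d.min(),d.max())
E
```

```text
pics
{'time': 0.0, 'joints': array([-1.40765209e+00,  4.91567327e-01,  1.55948322e+00, -3.08850580e-05,
        1.09173364e+00, -1.05563737e-01]), 'joint_vel': array([-0.00071581,  0.00116245, -0.00154696,  0.00024475,  0.00042928,
       -0.00174441]), 'joint_torque': array([ 2.60436400e-04, -6.18442869e+01, -2.61586297e+01, -2.00084678e-04,
        4.11130910e-03,  2.45030594e-05]), 'eef_pos': array([ 0.16592477, -0.60231267,  0.2307113 ]), 'ee_rot': array([ 9.90986941e-01,  1.33957188e-01, -3.08440078e-05, -5.95122034e-04]), 'contact_force': array([-0.46502085, -0.27818827, -0.56067526]), 'moment': array([-0.03245627, -0.00718153, -0.04624351]), 'finger_gap': 0.9992659202964671}
{'fovy': 50.46399401006204, 'cx': 308.36988668205333, 'cy': 235.26211910382315, 'camera_from_world': array([[ 0.02016666, -0.99977664, -0.00632317,  0.04700775],
       [ 0.99335254,  0.01931937,  0.11347903, -0.59725987],
       [-0.11333153, -0.00856963,  0.99352027, -1.26309326],
       [ 0.        ,  0.        ,  0.        ,  1.        ]])} 0.0 2.3902512
{'fovy': 48.64924555200966, 'cx': 324.6427466668205, 'cy': 240.04612439294633, 'camera_from_world': array([[-0.91066846, -0.41258855,  0.0212989 ,  0.53345528],
       [ 0.1563778 , -0.29652269,  0.94213602, -0.16174994],
       [-0.38239893,  0.86130423,  0.33455355, -1.27294254],
       [ 0.        ,  0.        ,  0.        ,  1.        ]])} 0.0 3.9999392
```

View pics/top0.png

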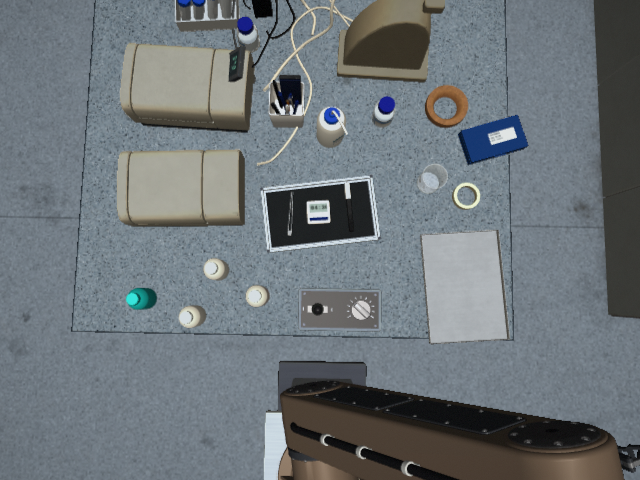

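View pics/side0.png

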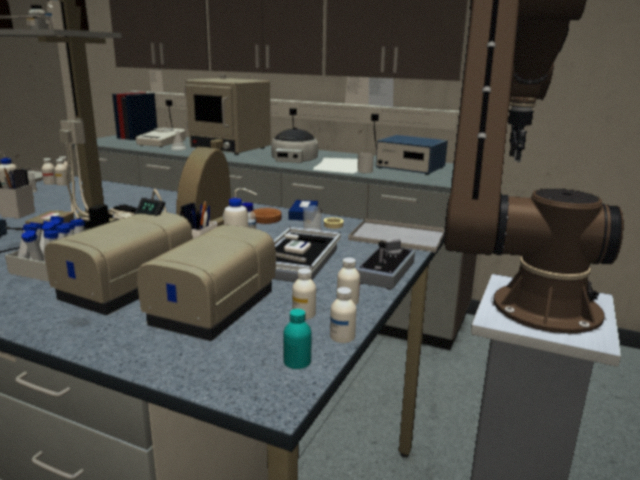

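The top view shows the shaker (320,213) with tweezers (290,213), timer (318,211) and marker (349,207) on it. There are three white bottles at (214,269), (257,296) and (190,317), plus the turquoise look-alike at (141,299). The control unit is at (340,309), the tray at (463,286), and the tape and beaker are at (466,195) and (432,179).

```bash
cat > h.py <<'E'
import numpy as np, cv2
from workcell import bot, viewer
def cal(n):
    c=viewer.get_calibration(n); f=240/np.tan(np.radians(c["fovy"]/2)); return f,c["cx"],c["cy"],np.array(c["camera_from_world"])
def ray(n,u,v):
    f,cx,cy,T=cal(n); d=np.array([(u-cx)/f,-(v-cy)/f,-1.]); R=T[:3,:3]; return -R.T@T[:3,3], R.T@d
def onplane(n,u,v,z):
    o,d=ray(n,u,v); return o+d*(z-o[2])/d[2]
def proj(n,p):
    f,cx,cy,T=cal(n); q=T[:3,:3]@np.array(p)+T[:3,3]; return cx+f*q[0]/-q[2], cy-f*q[1]/-q[2]
def cloud(n,d):
    f,cx,cy,T=cal(n); v,u=np.mgrid[:480,:640]; q=np.stack([(u-cx)/f*d,-(v-cy)/f*d,-d],-1); return (q-T[:3,3])@T[:3,:3]
def crop(p,name,x0,y0,x1,y1,s):
    cv2.imwrite("pics/"+name,cv2.resize(p[y0:y1,x0:x1,::-1],None,fx=s,fy=s,interpolation=cv2.INTER_CUBIC))
E
python3 - <<'E'
from h import *
p,d=viewer.read_camera("top"); np.save("top.npy",d); cv2.imwrite("top.png",p[:,:,::-1])
crop(p,"plat.png",250,165,390,260,5); crop(p,"ctl.png",290,280,390,340,8); crop(p,"bot.png",110,240,290,340,4)
P=cloud("top",d)
for nm,(u,v) in dict(table=(400,260),table2=(110,260),mat=(335,225),tray=(463,286),b0=(214,268),b1=(256,294),b2=(189,314),timer=(318,213),panel=(335,322),cart=(320,375),teal=(135,299),shk1=(210,190)).items(): print(nm,P[v-1:v+2,u-1:u+2].reshape(-1,3).mean(0).round(4), d[v,u])
E
```

```text
table [ 0.54   -0.1799  0.0016] 1.3204092
table2 [ 0.5253  0.5755 -0.0016] 1.3274878
mat [ 0.622  -0.008   0.0479] 1.2882556
tray [ 0.4761 -0.3424  0.    ] 1.3174813
b0 [0.4986 0.256  0.2433] 1.2138879
b1 [0.4452 0.1793 0.1102] 1.2051271
b2 [0.3951 0.3364 0.1082] 1.2035426
timer [0.6491 0.0356 0.0654] 1.275369
panel [ 0.3802 -0.0114  0.0479] 1.2589915
cart [ 0.1202  0.0072 -0.8007] 2.0695796
teal [0.4276 0.4665 0.1075] 1.2129734
shk1 [0.6829 0.2881 0.162 ] 1.1838999
```

View pics/plat.png

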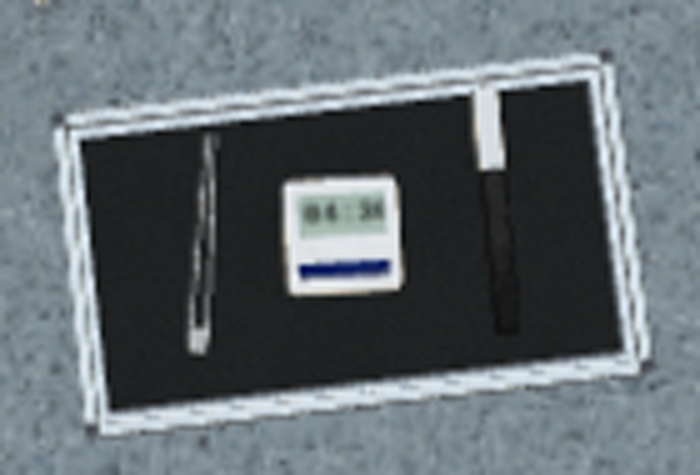

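View pics/ctl.png

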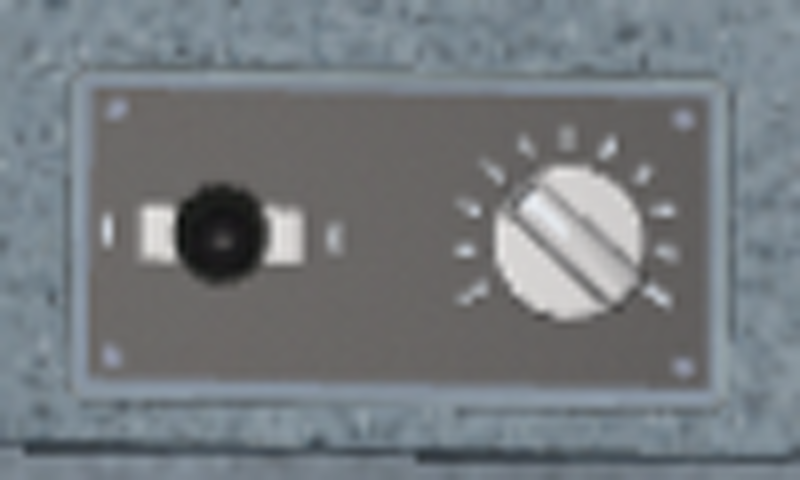

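View pics/bot.png

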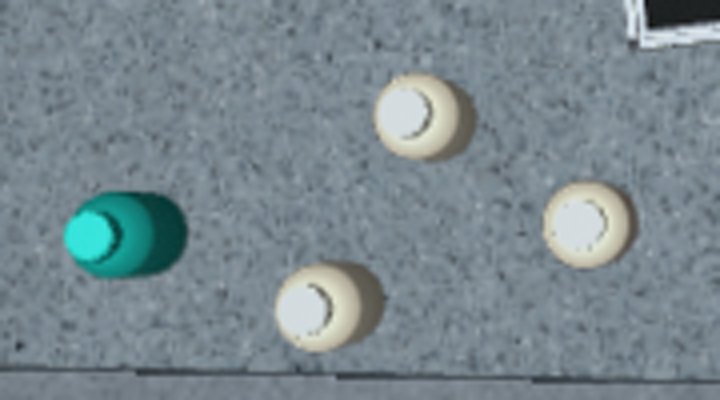

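The crops confirm three white-capped bottles (cream bodies); the turquoise one is the look-alike and stays put. The knob pointer sits at the 4th tick from the left, position 3. The lever ball is at about (317,309).

```bash
cat > m.py <<'E'
from h import *
p=cv2.imread("top.png"); hsv=cv2.cvtColor(p,cv2.COLOR_BGR2HSV); g=cv2.cvtColor(p,cv2.COLOR_BGR2GRAY)
def big(mask,x0,y0,x1,y1,n=1):
    m=np.zeros_like(g); m[y0:y1,x0:x1]=(mask[y0:y1,x0:x1]*255).astype(np.uint8)
    c,_=cv2.findContours(m,cv2.RETR_EXTERNAL,cv2.CHAIN_APPROX_NONE)
    return sorted(c,key=cv2.contourArea)[::-1][:n]
def rect(c,z):
    w=np.array([onplane("top",u,v,z)[:2] for u,v in c[:,0,:]],np.float32); r=cv2.minAreaRect(w); return np.round(r[0],4),np.round(r[1],4),round(r[2],1)
def line(pts,z):
    w=np.array([onplane("top",u,v,z)[:2] for u,v in pts],np.float32)
    return w
# caps
V=hsv[:,:,2];S=hsv[:,:,1]
for b in [(205,255,225,280),(245,285,268,305),(180,305,203,327)]:
    m=(S<25)&(V>185); c=big(m,*b)
    (u,v),r=cv2.minEnclosingCircle(c[0]); M=cv2.moments(c[0]); u2,v2=M['m10']/M['m00'],M['m01']/M['m00']
    print("cap",(u,v,r),(u2,v2),onplane("top",u2,v2,.109).round(4))
    m=(S>28)&(V>120)&(hsv[:,:,0]<35); 
sh=big(g>165,258,172,385,255); print("shaker outer(.061)",rect(sh[0],.061))
mat=big(g<60,262,178,380,250); print("mat",rect(mat[0],.055), cv2.boundingRect(mat[0]))
t=big(g>110,303,197,334,226); print("timer",rect(t[0],.066))
tw=big(g>60,284,188,297,240); print("tweez",rect(tw[0],.008+.048), cv2.boundingRect(tw[0]))
mk=big((g>100),342,182,354,202); print("marker cap",rect(mk[0],.062),cv2.boundingRect(mk[0]))
tr=big((g>140),410,220,520,350); print("tray",rect(tr[0],.018),cv2.boundingRect(tr[0]))
ct=big(g<110,290,280,390,335); print("ctl",rect(ct[0],.046),cv2.boundingRect(ct[0]))
bl=big(g<50,305,298,330,322); print("ball",[cv2.minEnclosingCircle(c) for c in bl], onplane("top",*cv2.minEnclosingCircle(bl[0])[0],.104))
kn=big(g>150,351,299,372,322); print("knob",cv2.minEnclosingCircle(kn[0]),cv2.boundingRect(kn[0]))
E
python3 m.py
```

```text
cap (211.94186401367188, 268.7558288574219, 8.700139999389648) (210.85121107266437, 268.5686274509804) [0.5032 0.289  0.109 ]
cap (254.658935546875, 296.2549743652344, 8.435046195983887) (254.53739612188366, 296.50600184672203) [0.4392 0.1827 0.109 ]
cap (186.1643829345703, 317.6369934082031, 8.638654708862305) (185.70070422535213, 318.1784037558685) [0.3852 0.3435 0.109 ]
shaker outer(.061) (array([0.6505, 0.0313]), array([0.1648, 0.2835]), 7.9)
mat (array([0.6495, 0.0319]), array([0.1374, 0.2577]), 7.8) (266, 182, 108, 65)
timer (array([0.6529, 0.0345]), array([0.0581, 0.0573]), 1.2)
tweez (array([0.6482, 0.105 ]), array([0.0117, 0.1101]), 86.6) (287, 192, 7, 44)
marker cap (array([ 0.7096, -0.0377]), array([0.0409, 0.0277]), 1.1) (342, 182, 12, 17)
tray (array([ 0.4793, -0.3377]), array([0.2854, 0.1925]), 4.5) (422, 228, 85, 115)
ctl (array([ 0.4112, -0.0211]), array([0.0886, 0.1883]), 0.3) (301, 291, 77, 38)
ball [((317.3333435058594, 308.6666564941406), 5.676563739776611)] [0.41360434 0.0334567  0.104     ]
knob ((360.75, 309.875), 9.291393280029297) (352, 301, 18, 19)
```

Run:
```python
from h import *
f=lambda u,v,z: print(onplane("top",u,v,z).round(4))
print("marker ends");f(347.4,182,.062);f(351.6,232,.062)
print("tw ends");f(292.2,192.4,.054);f(289.6,235.6,.054)
print("knob disc");f(290+569/8,280+242/8,.054)
print("bar corners top");
for u,v in [(520,205),(545,185),(610,300),(638,272)]: f(290+u/8,280+v/8,.082)
print("ball");f(317.3,308.7,.104)
print("panel corners")
for u,v in [(75,75),(728,82),(722,402),(72,398)]: f(290+u/8,280+v/8,.046)
print("tray corners")
for u,v in [(421,233),(498,230),(508,339),(428,343)]: f(u,v,.018)
```

```text
marker ends
[ 0.7301 -0.0371  0.062 ]
[ 0.6033 -0.049   0.062 ]
tw ends
[0.7024 0.1018 0.054 ]
[0.5922 0.1057 0.054 ]
knob disc
[ 0.4105 -0.0751  0.054 ]
bar corners top
[ 0.4221 -0.0575  0.082 ]
[ 0.4282 -0.065   0.082 ]
[ 0.3943 -0.0849  0.082 ]
[ 0.4028 -0.0932  0.082 ]
ball
[0.4135 0.0335 0.104 ]
panel corners
[0.4586 0.0784 0.046 ]
[ 0.4606 -0.1249  0.046 ]
[ 0.3623 -0.1235  0.046 ]
[0.3594 0.0771 0.046 ]
tray corners
[ 0.6096 -0.2311  0.018 ]
[ 0.6212 -0.4292  0.018 ]
[ 0.3453 -0.4482  0.018 ]
[ 0.3313 -0.2473  0.018 ]
```

Request:
{"method": "jog_arm", "body": {"targets": [[[0.0854,0,0,0,0,0,0.134],[0.0854,0,0,0,0,0,0.134]]]}}

```text
time: 0.4
eef_pos: [0.166, -0.6025, 0.2311]
ee_rot: [1.0, -0.002, -0.0, -0.0]
contact_force: [-1.3, -0.2, -0.5]
finger_gap: 1.0
```

Request:
{"method": "jog_arm", "body": {"targets": [[[0.045,0.0385,-0.043,0,0,0,0],[0.045,0.0385,-0.043,0,0,0,0],[0.045,0.0385,-0.043,0,0,0,0],[0.045,0.0385,-0.043,0,0,0,0],[0.045,0.0385,-0.043,0,0,0,0],[0.045,0.0385,-0.043,0,0,0,0],[0.045,0.0385,-0.043,0,0,0,0],[0.045,0.0385,-0.043,0,0,0,0],[0.045,0.0385,-0.043,0,0,0,0],[0.045,0.0385,-0.043,0,0,0,0]]]}}

```text
time: 1.65
eef_pos: [0.5517, -0.1706, 0.2312]
ee_rot: [1.0, 0.0, -0.0, 0.0]
contact_force: [1.0, -0.4, 0.7]
finger_gap: 0.525
```

Request:
{"method": "jog_arm", "body": {"targets": [[[0.045,0.0385,-0.043,0,0,0,0],[0.045,0.0385,-0.043,0,0,0,0],[0.045,0.0385,-0.043,0,0,0,0],[0.045,0,0,0.05,0,0,0],[0.045,0,0,0.03,0,0,0],[0.045,0,0,0,0,0,-0.094],[0.045,0,0,0,0,0,0]]]}}

```text
time: 2.52
eef_pos: [0.666, -0.0431, 0.1508]
ee_rot: [0.999, 0.047, -0.0, -0.0]
contact_force: [-0.7, -0.9, 0.2]
finger_gap: 0.526
```

Run:
```python
from h import *
p,d=viewer.read_camera("side"); crop(p,"s1.png",230,190,460,350,3.4)
p,d=viewer.read_camera("top"); crop(p,"t1.png",250,150,390,260,5)
o=bot.get_obs(); print(o["eef_pos"],o["ee_rot"],o["joints"].round(3))
```

```text
[ 0.66618729 -0.04321914  0.15151419] [9.98925194e-01 4.63509630e-02 1.95644948e-04 8.71100195e-05] [-0.164  0.631  1.528 -0.     0.982  1.314]
```

View pics/s1.png

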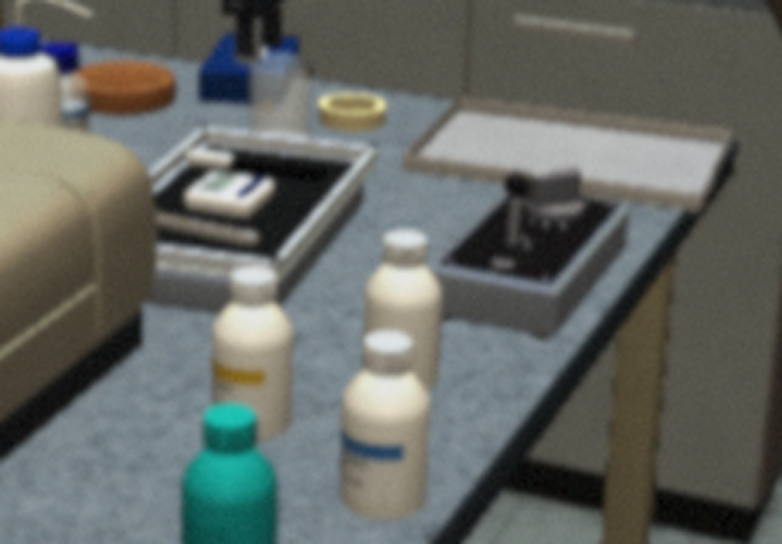

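View pics/t1.png

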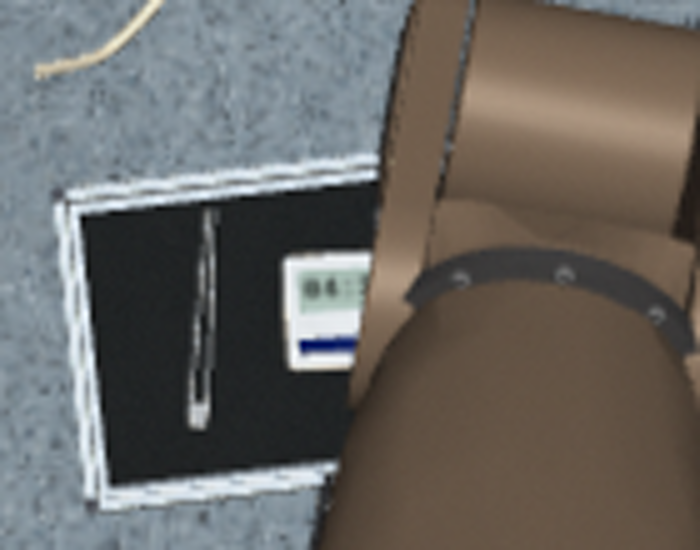

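The marker's white cap is still at its spot in the side view and the open gripper is above it. I'll go down and grip.

Request:
{"method": "jog_arm", "body": {"targets": [[[0.045,0,0,0.045,0,0,0],[0.045,0,0,0.035,0,0,0],[0.045,0,0,0.015,0,0,0],[0.045,0,0,0.006,0,0,0],[0.045,0,0,0,0,0,0],[0,0,0,0,0,0,0],[0,0,0,0,0,0,0],[0,0,0,0,0,0,0],[0,0,0,0,0,0,0]]]}}

```text
time: 3.75
eef_pos: [0.6666, -0.0432, 0.0515]
ee_rot: [0.999, 0.047, 0.001, 0.0]
contact_force: [-1.4, -1.1, 6.6]
finger_gap: 0.136
```

Request:
{"method": "jog_arm", "body": {"targets": [[[0,0,0,-0.03,0,0,0],[0,0,0,-0.05,0,0,0],[0,-0.032,0.0486,0,0,0,0],[0,-0.032,0.0486,0,0,0,0],[0,-0.032,0.0486,0,0,0,0],[0,-0.032,0.0486,0,0,0,0],[0,-0.032,0.0486,0,0,0,0],[0,0,0,0,0,0,0]]]}}

```text
time: 4.75
eef_pos: [0.5281, -0.3035, 0.1307]
ee_rot: [0.999, 0.045, 0.0, 0.0]
contact_force: [0.1, 0.2, 0.2]
finger_gap: 0.138
```

Run:
```python
from h import *
p,d=viewer.read_camera("side"); crop(p,"s2.png",230,190,460,350,3.4)
o=bot.get_obs(); print(o["eef_pos"],o["finger_gap"],o["contact_force"])
```

```text
[ 0.52899767 -0.30173176  0.13062195] 0.1369909972361322 [-0.22660142  0.60673133 -0.30228743]
```

View pics/s2.png

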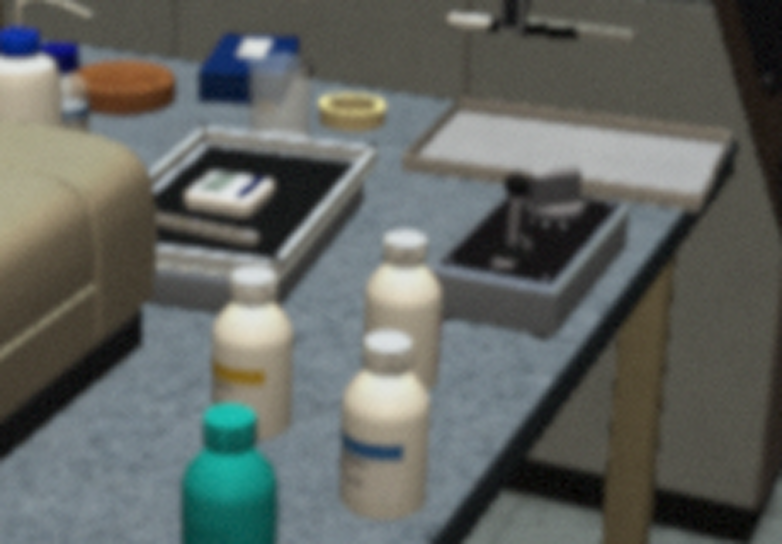

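The marker is held and off the platform. Next: lower it into the tray, release, then go to the tweezers.

Request:
{"method": "jog_arm", "body": {"targets": [[[0,0,0,0.05,0,0,0],[0,0,0,0.05,0,0,0],[0,0,0,0.018,0,0,0],[0,0,0,0.006,0,0,0],[0,0,0,0,0,0,0],[0.035,0,0,0,0,0,0],[0.035,0,0,0,0,0,0],[0.035,0,0,0,0,0,0],[0.035,0,0,-0.05,0,0,0],[0.035,0,0,-0.06,0,0,0.127]]]}}

```text
time: 6.05
eef_pos: [0.5293, -0.3, 0.1169]
ee_rot: [1.0, -0.017, -0.001, -0.001]
contact_force: [0.2, -1.2, 0.6]
finger_gap: 0.411
```

Request:
{"method": "jog_arm", "body": {"targets": [[[0.045,0.0129,-0.0512,0,0,0,0],[0.045,0.0129,-0.0512,0,0,0,0],[0.045,0.0129,-0.0512,0,0,0,0],[0.045,0.0129,-0.0512,0,0,0,0],[0.045,0.0129,-0.0512,0,0,0,0],[0.045,0.0129,-0.0512,0,0,0,0],[0.045,0.0129,-0.0512,0,0,0,0],[0.045,0.0129,-0.0512,0,0,0,0],[0.045,0,0,0,0,0,0]]]}}

```text
time: 7.18
eef_pos: [0.6464, 0.1092, 0.1162]
ee_rot: [1.0, -0.014, 0.0, -0.0]
contact_force: [-0.3, -0.6, -0.2]
finger_gap: 0.527
```

Run:
```python
from h import *
p,d=viewer.read_camera("side"); crop(p,"s3.png",250,190,450,320,4)
p,d=viewer.read_camera("top"); crop(p,"t3.png",250,160,530,350,2.8)
o=bot.get_obs(); print(o["eef_pos"],o["ee_rot"],o["finger_gap"])
```

```text
[0.64584363 0.10608575 0.11615891] [ 9.99879029e-01 -1.55523285e-02 -1.87726753e-04  1.30350377e-04] 0.5301963167783208
```

View pics/s3.png

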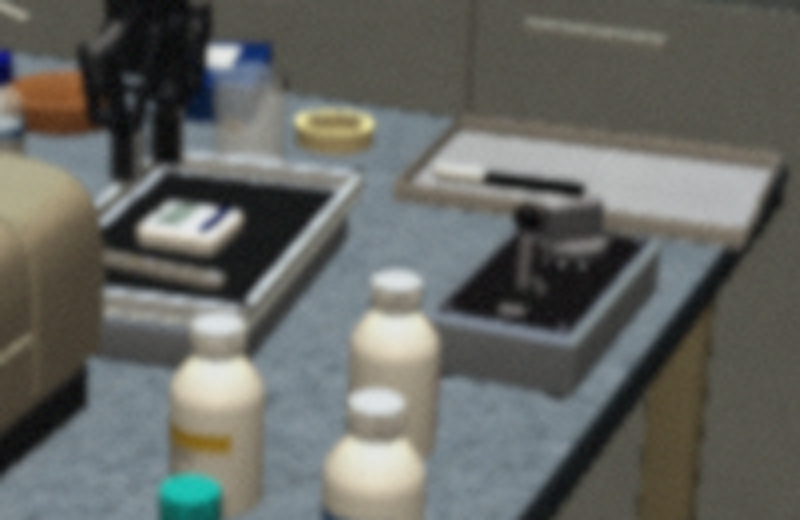

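View pics/t3.png

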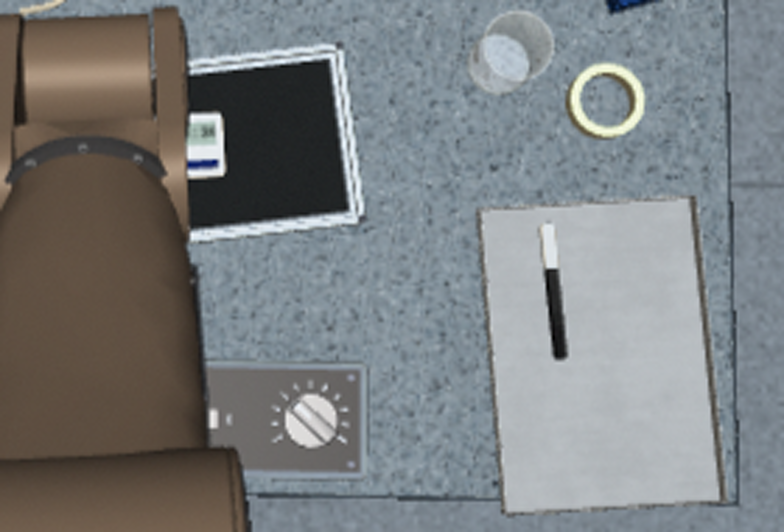

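The marker lies in the tray (crop 553,290) and the tweezers are still in place under the gripper.

Request:
{"method": "jog_arm", "body": {"targets": [[[0.045,0,0,0.04,0,0,0],[0.045,0,0,0.018,0,0,0],[0.045,0,0,0.008,0,0,0],[0.045,0,0,0,0,0,0],[0,0,0,0,0,0,0],[0,0,0,0,0,0,0],[0,0,0,0,0,0,0],[0,0,0,0,0,0,0],[0,0,0,-0.06,0,0,0],[0,0,0,0,0,0,0]]]}}

```text
time: 8.52
eef_pos: [0.648, 0.1061, 0.1146]
ee_rot: [1.0, -0.016, 0.004, -0.0]
contact_force: [1.3, 0.8, -0.6]
finger_gap: 0.07
```

Run:
```python
from h import *
p,d=viewer.read_camera("side"); crop(p,"s4.png",250,190,450,320,4)
o=bot.get_obs(); print(o["eef_pos"],o["ee_rot"],o["finger_gap"])
```

```text
[0.64692866 0.10600992 0.11238895] [ 9.99869890e-01 -1.60070355e-02  1.99071669e-03 -1.18316370e-04] 0.06763511084495209
```

View pics/s4.png

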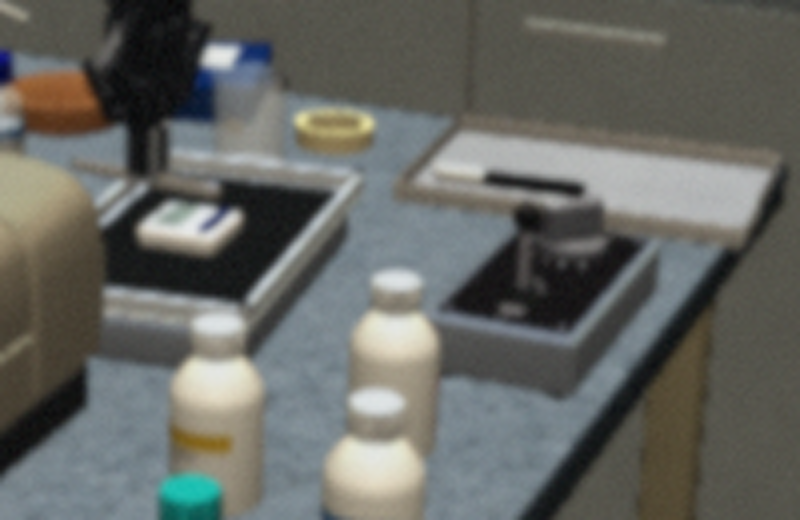

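Request:
{"method": "jog_arm", "body": {"targets": [[[0,-0.0112,0.0555,-0.01,0,0,0],[0,-0.0112,0.0555,0,0,0,0],[0,-0.0112,0.0555,0,0,0,0],[0,-0.0112,0.0555,0,0,0,0],[0,-0.0112,0.0555,0,0,0,0],[0,-0.0112,0.0555,0,0,0,0],[0,-0.0112,0.0555,0,0,0,0],[0,-0.0112,0.0555,0,0,0,0],[0,-0.0112,0.0555,0,0,0,0],[0,0,0,0,0,0,0]]]}}

```text
time: 9.82
eef_pos: [0.5276, -0.3935, 0.1189]
ee_rot: [1.0, -0.018, -0.0, -0.0]
contact_force: [0.2, 0.2, -0.4]
finger_gap: 0.061
```

Request:
{"method": "jog_arm", "body": {"targets": [[[0,0,0,0.05,0,0,0],[0,0,0,0.04,0,0,0],[0,0,0,0.019,0,0,0],[0,0,0,0.005,0,0,0],[0,0,0,0,0,0,0]]]}}

```text
time: 10.45
eef_pos: [0.5297, -0.3902, 0.0071]
ee_rot: [1.0, -0.016, 0.0, 0.0]
contact_force: [0.4, 0.7, -0.6]
finger_gap: 0.069
```

Request:
{"method": "jog_arm", "body": {"targets": [[[0.03,0,0,0.001,0,0,0],[0.03,0,0,0,0,0,0],[0.03,0,0,0,0,0,0],[0.03,0,0,-0.05,0,0,0],[0.03,0,0,-0.05,0,0,0],[0.08,0,0,-0.03,0,0,-0.178],[0.08,0,0,0,0,0,-0.178],[0.08,0,0,0,0,0,-0.178],[0.08,0,0,0,0,0,-0.178],[0.08,0,0,0,0,0,-0.178]]]}}

```text
time: 11.7
eef_pos: [0.5292, -0.3902, 0.1356]
ee_rot: [0.908, 0.419, 0.0, 0.0]
contact_force: [-0.6, -0.1, 1.0]
finger_gap: 0.937
```

Request:
{"method": "jog_arm", "body": {"targets": [[[0.08,0,0,0,0,0,-0.178],[0.08,0,0,0,0,0,-0.178],[0.08,0,0,0,0,0,-0.178],[0.08,0,0,0,0,0,-0.178],[0.08,0,0,0,0,0,0]]]}}

```text
time: 12.32
eef_pos: [0.5292, -0.3901, 0.1355]
ee_rot: [0.708, 0.706, -0.0, 0.0]
contact_force: [-0.2, 0.1, 0.1]
finger_gap: 0.939
```

```bash
python3 - <<'E'
from h import *
p,d=viewer.read_camera("side"); crop(p,"s5.png",250,190,450,320,4)
p,d=viewer.read_camera("top"); cv2.imwrite("top.png",p[:,:,::-1]); crop(p,"t5.png",250,160,530,350,2.8)
o=bot.get_obs(); print(o["eef_pos"],o["ee_rot"],o["finger_gap"])
E
python3 m.py | grep -E "timer|shaker"
```

```text
[ 0.52926735 -0.39016133  0.13543284] [ 7.08940808e-01  7.05267977e-01 -2.12570697e-05  1.04869779e-04] 0.9370858756037316
shaker outer(.061) (array([0.651 , 0.0322]), array([0.1675, 0.2853]), 7.7)
timer (array([0.6527, 0.0356]), array([0.0591, 0.0577]), 4.3)
```

View pics/s5.png

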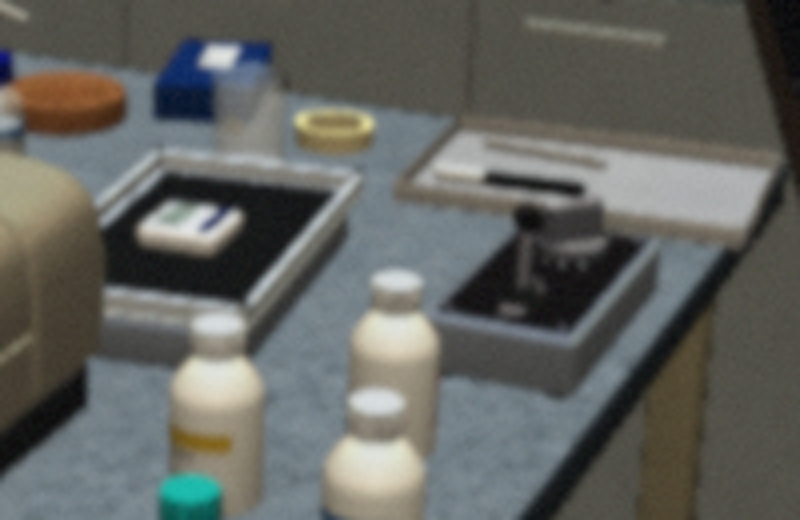

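View pics/t5.png

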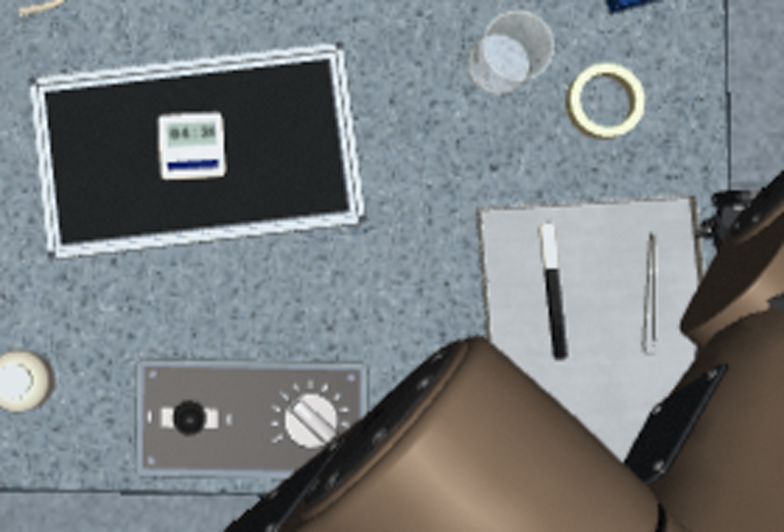

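Both long items are in the tray and the timer is unmoved at (0.653, 0.035).

Request:
{"method": "jog_arm", "body": {"targets": [[[0.085,0.0531,0.0154,0,0,0,0],[0.085,0.0531,0.0154,0,0,0,0],[0.085,0.0531,0.0154,0,0,0,0],[0.085,0.0531,0.0154,0,0,0,0],[0.085,0.0531,0.0154,0,0,0,0],[0.085,0.0531,0.0154,0,0,0,0],[0.085,0.0531,0.0154,0,0,0,0],[0.085,0.0531,0.0154,0,0,0,0],[0.085,0,0,0,0,0,-0.03],[0.085,0,0,0,0,0,0]]]}}

```text
time: 13.68
eef_pos: [0.6527, 0.0344, 0.1351]
ee_rot: [0.697, 0.717, -0.0, -0.0]
contact_force: [-0.1, -0.3, 0.4]
finger_gap: 0.996
```

Request:
{"method": "jog_arm", "body": {"targets": [[[0.085,0,0,0.04,0,0,0],[0.085,0,0,0.03,0,0,0],[0.085,0,0,0.013,0,0,0],[0.085,0,0,0.0045,0,0,0],[0.085,0,0,0,0,0,0],[0,0,0,0,0,0,0],[0,0,0,0,0,0,0],[0,0,0,0,0,0,0]]]}}

```text
time: 14.68
eef_pos: [0.6534, 0.0345, 0.0492]
ee_rot: [0.697, 0.717, 0.001, 0.001]
contact_force: [-1.2, -1.2, 7.1]
finger_gap: 0.661
```

Request:
{"method": "jog_arm", "body": {"targets": [[[0,0,0,-0.03,0,0,0],[0,0,0,-0.05,0,0,0],[0,-0.046,-0.0317,0,0,0,0],[0,-0.046,-0.0317,0,0,0,0],[0,-0.046,-0.0317,0,0,0,0],[0,-0.046,-0.0317,0,0,0,0],[0,-0.046,-0.0317,0,0,0,0],[0,-0.046,-0.0317,0,0,0,0],[0,-0.046,-0.0317,0,0,0,0],[0,-0.046,-0.0317,0,0,0,0]]]}}

```text
time: 15.92
eef_pos: [0.4091, -0.3422, 0.1284]
ee_rot: [0.697, 0.717, -0.0, 0.001]
contact_force: [1.2, -0.2, 0.4]
finger_gap: 0.658
```

Request:
{"method": "jog_arm", "body": {"targets": [[[0,0,0,0,0,0,0],[0,0,0,0.05,0,0,0],[0,0,0,0.05,0,0,0],[0,0,0,0.02,0,0,0],[0,0,0,0.005,0,0,0],[0,0,0,0,0,0,0]]]}}

```text
time: 16.68
eef_pos: [0.4106, -0.3401, 0.0036]
ee_rot: [0.696, 0.718, -0.0, 0.0]
contact_force: [-0.7, -0.1, -0.6]
finger_gap: 0.658
```

Request:
{"method": "jog_arm", "body": {"targets": [[[0.075,0,0,0,0,0,0],[0.085,0,0,0,0,0,0],[0.085,0,0,0,0,0,0],[0.085,0,0,-0.05,0,0,0],[0.085,0,0,-0.05,0,0,0],[0.085,0,0,-0.05,0,0,0],[0.085,0,0,-0.05,0,0,0],[0.085,0,0,0,0,0,0]]]}}

```text
time: 17.68
eef_pos: [0.4109, -0.3415, 0.2063]
ee_rot: [0.697, 0.717, -0.0, 0.003]
contact_force: [0.2, 0.2, -0.5]
finger_gap: 0.995
```

```bash
python3 - <<'E'
from h import *
p,d=viewer.read_camera("side"); crop(p,"s6.png",250,190,450,350,4)
p,d=viewer.read_camera("top"); cv2.imwrite("top.png",p[:,:,::-1]); 
o=bot.get_obs(); print(o["eef_pos"],o["ee_rot"],o["finger_gap"])
E
python3 m.py | grep -E "cap|shaker"
```

```text
[ 0.40991918 -0.34048323  0.20275841] [ 6.96810181e-01  7.17255539e-01 -2.03759295e-05  2.51379875e-04] 0.9947291767306722
cap (211.62765502929688, 268.8616943359375, 8.848007202148438) (212.21204410517387, 268.64461407972857) [0.5031 0.2858 0.109 ]
cap (254.8125, 296.15625, 8.466773986816406) (254.92454394693198, 296.1268656716418) [0.4401 0.1818 0.109 ]
cap (186.5, 317.25, 9.100237846374512) (187.19719471947192, 317.46039603960395) [0.387  0.3401 0.109 ]
shaker outer(.061) (array([0.6509, 0.0314]), array([0.1659, 0.2835]), 7.8)Traceback (most recent call last):
  File "m.py", line 21, in <module>
    t=big(g>110,303,197,334,226); print("timer",rect(t[0],.066))
                                                     ~^^^
IndexError: list index out of range
```

View pics/s6.png

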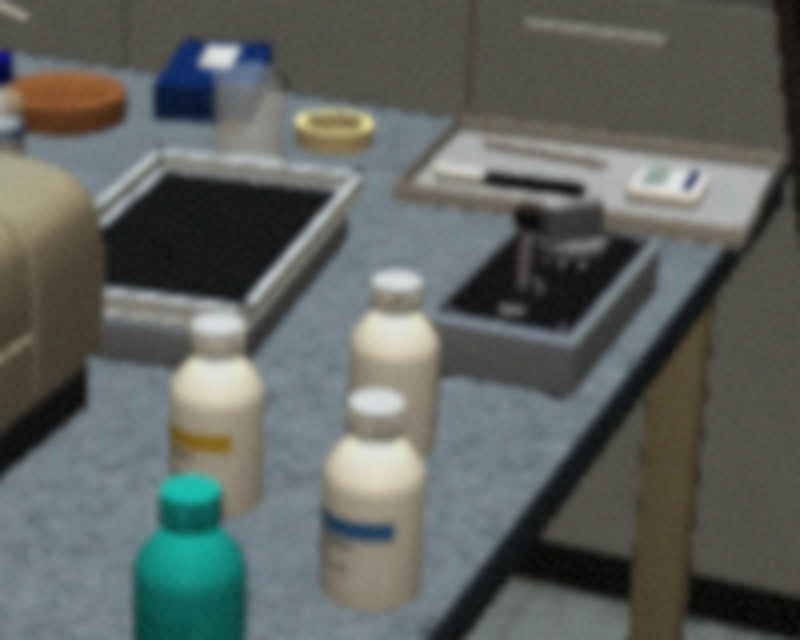

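View top.png

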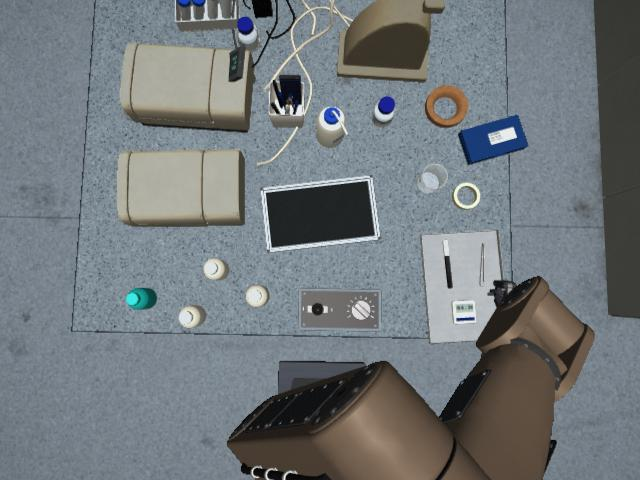

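The platform is clear, the three items are in the tray, and the bottles are unmoved. Now the nearest bottle at (0.440, 0.182).

Request:
{"method": "jog_arm", "body": {"targets": [[[0.085,0,0,0,0,0,0.028],[0.085,0.058,0.0167,0,0,0,0],[0.085,0.058,0.0167,0,0,0,0],[0.085,0.058,0.0167,0,0,0,0],[0.085,0.058,0,0,0,0,0],[0.085,0.058,0,0,0,0,0],[0.085,0.058,0,0,0,0,0],[0.085,0.058,0,0,0,0,0],[0.085,0.058,-0.01,0,0,0,0],[0.085,0.058,-0.01,0,0,0,0]]]}}

```text
time: 19.02
eef_pos: [0.4389, 0.1831, 0.2016]
ee_rot: [0.707, 0.707, -0.001, -0.0]
contact_force: [2.0, -0.2, 0.0]
finger_gap: 0.993
```

Request:
{"method": "jog_arm", "body": {"targets": [[[0.085,0,0,0,0,0,0],[0.085,0,0,0,0,0,0]]]}}

```text
time: 19.27
eef_pos: [0.4394, 0.1812, 0.2019]
ee_rot: [0.707, 0.708, -0.001, -0.0]
contact_force: [0.3, -0.3, 0.0]
finger_gap: 0.994
```

Request:
{"method": "jog_arm", "body": {"targets": [[[0.085,0,0,0.05,0,0,0],[0.085,0,0,0.05,0,0,0],[0.085,0,0,0.035,0,0,0],[0.085,0,0,0.018,0,0,0],[0.085,0,0,0.008,0,0,0],[0.085,0,0,0,0,0,0],[0,0,0,0,0,0,0],[0,0,0,0,0,0,0],[0,0,0,0,0,0,0],[0,0,0,0,0,0,0]]]}}

```text
time: 20.52
eef_pos: [0.4401, 0.1815, 0.0429]
ee_rot: [0.707, 0.708, 0.001, 0.001]
contact_force: [-0.8, -1.7, 9.4]
finger_gap: 0.593
```

Request:
{"method": "jog_arm", "body": {"targets": [[[0,0,0,-0.04,0,0,0],[0,0,0,-0.06,0,0,0],[0,-0.0395,0.0371,0,0,0,0],[0,-0.0395,0.0371,0,0,0,0],[0,-0.0395,0.0371,0,0,0,0],[0,-0.0395,0.0371,0,0,0,0],[0,-0.0395,0.0371,0,0,0,0],[0,-0.0395,0.0371,0,0,0,0],[0,0,0,0,0,0,-0.136],[0,0,0,0,0,0,0]]]}}

```text
time: 21.78
eef_pos: [0.6622, -0.0557, 0.1416]
ee_rot: [0.658, 0.753, -0.0, -0.0]
contact_force: [-0.6, 0.5, -2.6]
finger_gap: 0.588
```

Run:
```python
from h import *
p,d=viewer.read_camera("side"); crop(p,"s7.png",250,150,450,310,4)
o=bot.get_obs(); print(o["eef_pos"],o["ee_rot"],o["finger_gap"],o["contact_force"])
```

```text
[ 0.66208066 -0.05519585  0.14173787] [ 6.58034860e-01  7.52987407e-01 -1.63377779e-04 -2.48528879e-04] 0.5914259940889267 [-0.60880409  0.15174349 -1.59709819]
```

View pics/s7.png

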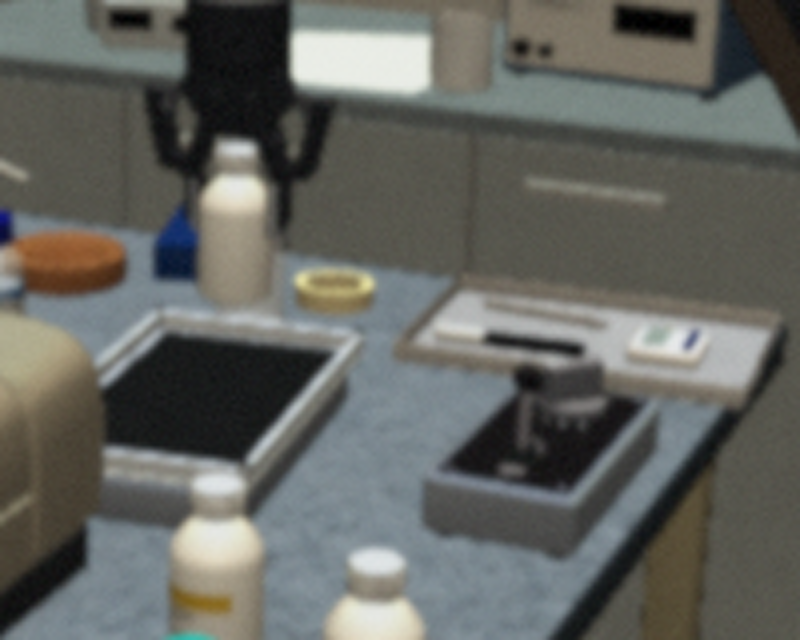

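The bottle is held upright above the right slot.

Request:
{"method": "jog_arm", "body": {"targets": [[[0,0,0,0.03,0,0,0],[0,0,0,0.013,0,0,0],[0,0,0,0.006,0,0,0],[0,0,0,0,0,0,0]]]}}

```text
time: 22.32
eef_pos: [0.6626, -0.0553, 0.093]
ee_rot: [0.657, 0.754, -0.0, 0.0]
contact_force: [0.6, 0.1, -2.5]
finger_gap: 0.589
```

Request:
{"method": "jog_arm", "body": {"targets": [[[0,0,0,0.001,0,0,0],[0,0,0,0,0,0,0],[0,0,0,0,0,0,0]]]}}

```text
time: 22.7
eef_pos: [0.6626, -0.0555, 0.0921]
ee_rot: [0.657, 0.754, 0.0, 0.0]
contact_force: [0.4, -0.5, -2.3]
finger_gap: 0.59
```

Request:
{"method": "jog_arm", "body": {"targets": [[[0,0,0,0.001,0,0,0],[0,0,0,0,0,0,0],[0,0,0,0,0,0,0]]]}}

```text
time: 23.08
eef_pos: [0.6626, -0.0555, 0.091]
ee_rot: [0.657, 0.754, 0.0, 0.0]
contact_force: [-0.4, -0.5, 0.4]
finger_gap: 0.588
```

Request:
{"method": "jog_arm", "body": {"targets": [[[0.065,0,0,0,0,0,0],[0.085,0,0,0,0,0,0],[0.085,0,0,0,0,0,0],[0.085,0,0,-0.03,0,0,0],[0.085,0,0,-0.06,0,0,0],[0.085,0,0,-0.03,0,0,0.136],[0.085,0,0,0,0,0,0]]]}}

```text
time: 23.95
eef_pos: [0.6633, -0.0555, 0.2135]
ee_rot: [0.707, 0.707, 0.001, 0.002]
contact_force: [0.1, 0.2, 0.2]
finger_gap: 0.991
```

Request:
{"method": "jog_arm", "body": {"targets": [[[0.085,0.0489,-0.0228,0,0,0,0],[0.085,0.0489,-0.0228,0,0,0,0],[0.085,0.0489,-0.0228,0,0,0,0],[0.085,0.0489,-0.0228,0,0,0,0],[0.085,0.0489,-0.0228,0,0,0,0],[0.085,0.0489,-0.0228,0,0,0,0],[0.085,0.0489,-0.0228,0,0,0,0],[0.085,0,0,0,0,0,0],[0.085,0,0,0,0,0,0]]]}}

```text
time: 25.08
eef_pos: [0.5024, 0.2865, 0.2099]
ee_rot: [0.706, 0.708, -0.001, -0.0]
contact_force: [-0.1, -0.5, 0.2]
finger_gap: 0.994
```

Run:
```python
from h import *
p,d=viewer.read_camera("side"); crop(p,"s8.png",250,190,450,350,4)
p,d=viewer.read_camera("top"); crop(p,"t8.png",170,160,530,350,2.2)
o=bot.get_obs(); print(o["eef_pos"],o["ee_rot"],o["finger_gap"],o["contact_force"])
```

```text
[0.50292115 0.2858019  0.21025547] [ 7.06949545e-01  7.07263874e-01 -3.88989041e-04 -4.79352645e-05] 0.9949241517820262 [ 0.37395626 -1.32450633 -0.23968574]
```

View pics/s8.png

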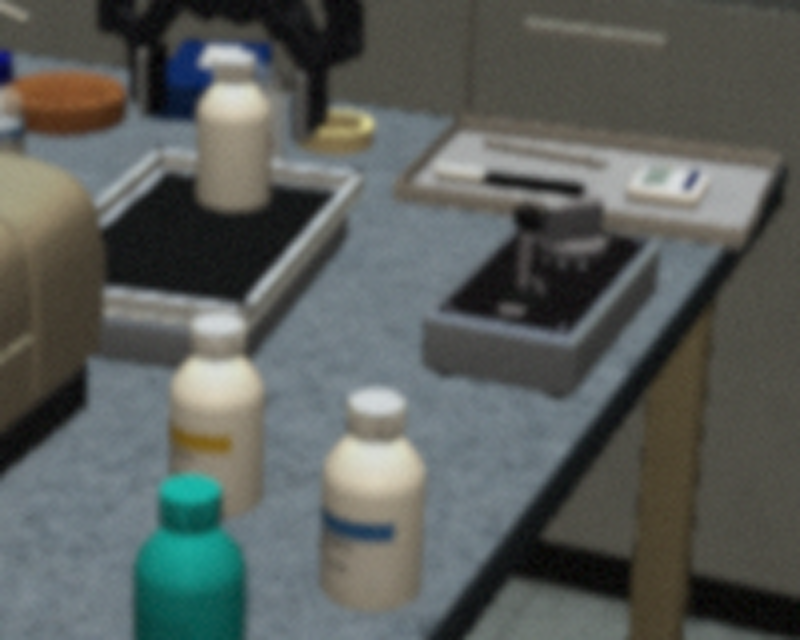

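View pics/t8.png

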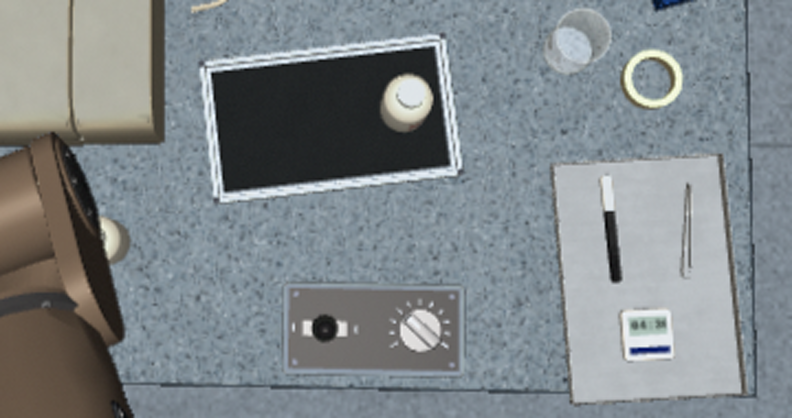

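The first bottle stands on the right of the platform. Descending on the second.

Request:
{"method": "jog_arm", "body": {"targets": [[[0.085,0,0,0.05,0,0,0],[0.085,0,0,0.05,0,0,0],[0.085,0,0,0.04,0,0,0],[0.085,0,0,0.02,0,0,0],[0.085,0,0,0.009,0,0,0],[0.085,0,0,0,0,0,0],[0,0,0,0,0,0,0],[0,0,0,0,0,0,0],[0,0,0,0,0,0,0],[0,0,0,0,0,0,0]]]}}

```text
time: 26.42
eef_pos: [0.5032, 0.287, 0.0432]
ee_rot: [0.707, 0.708, 0.001, 0.001]
contact_force: [0.6, -0.1, 7.1]
finger_gap: 0.59
```

Request:
{"method": "jog_arm", "body": {"targets": [[[0,0,0,-0.04,0,0,0],[0,0,0,-0.06,0,0,0],[0,-0.051,0.0295,0,0,0,0],[0,-0.051,0.0295,0,0,0,0],[0,-0.051,0.0295,0,0,0,0],[0,-0.051,0.0295,0,0,0,0],[0,-0.051,0.0295,0,0,0,0],[0,0,0,0,0,0,-0.136],[0,0,0,0,0,0,0]]]}}

```text
time: 27.55
eef_pos: [0.6502, 0.0314, 0.1418]
ee_rot: [0.658, 0.753, -0.0, -0.0]
contact_force: [0.1, -0.5, -1.2]
finger_gap: 0.587
```

Request:
{"method": "jog_arm", "body": {"targets": [[[0,0,0,0.03,0,0,0],[0,0,0,0.013,0,0,0],[0,0,0,0.006,0,0,0],[0,0,0,0.001,0,0,0],[0,0,0,0,0,0,0],[0,0,0,0,0,0,0]]]}}

```text
time: 28.3
eef_pos: [0.6505, 0.0319, 0.0924]
ee_rot: [0.657, 0.754, 0.0, 0.0]
contact_force: [-0.0, -0.7, -2.9]
finger_gap: 0.588
```

Request:
{"method": "jog_arm", "body": {"targets": [[[0,0,0,0.001,0,0,0],[0,0,0,0,0,0,0],[0,0,0,0,0,0,0]]]}}

```text
time: 28.68
eef_pos: [0.6505, 0.0318, 0.0912]
ee_rot: [0.657, 0.754, 0.0, 0.0]
contact_force: [-0.7, -0.2, 3.6]
finger_gap: 0.589
```

Request:
{"method": "jog_arm", "body": {"targets": [[[0.065,0,0,0,0,0,0],[0.085,0,0,0,0,0,0],[0.085,0,0,0,0,0,0],[0.085,0,0,-0.03,0,0,0],[0.085,0,0,-0.06,0,0,0],[0.085,0,0,-0.03,0,0,0.136],[0.085,0,0,0,0,0,0]]]}}

```text
time: 29.55
eef_pos: [0.6511, 0.0319, 0.2133]
ee_rot: [0.707, 0.707, 0.001, 0.002]
contact_force: [-0.1, -0.3, -0.8]
finger_gap: 0.998
```

Request:
{"method": "jog_arm", "body": {"targets": [[[0.085,0.0386,-0.033,0,0,0,0],[0.085,0.0386,-0.033,0,0,0,0],[0.085,0.0386,-0.033,0,0,0,0],[0.085,0.0386,-0.033,0,0,0,0],[0.085,0.0386,-0.033,0,0,0,0],[0.085,0.0386,-0.033,0,0,0,0],[0.085,0.0386,-0.033,0,0,0,0],[0.085,0.0386,-0.033,0,0,0,0],[0.085,0,0,0,0,0,0],[0.085,0,0,0,0,0,0]]]}}

```text
time: 30.8
eef_pos: [0.386, 0.3401, 0.21]
ee_rot: [0.706, 0.708, -0.001, 0.0]
contact_force: [0.1, -0.5, 0.3]
finger_gap: 0.997
```

Run:
```python
from h import *
p,d=viewer.read_camera("side"); crop(p,"s9.png",250,190,450,350,4)
p,d=viewer.read_camera("top"); crop(p,"t9.png",170,160,530,350,2.2)
o=bot.get_obs(); print(o["eef_pos"],o["ee_rot"],o["finger_gap"],o["contact_force"])
```

```text
[0.3866136  0.33964278 0.21030262] [ 7.06977558e-01  7.07235891e-01 -3.53741208e-04  3.70311374e-05] 0.9942606856573064 [-0.30890637 -0.00777642 -1.19455157]
```

View pics/s9.png

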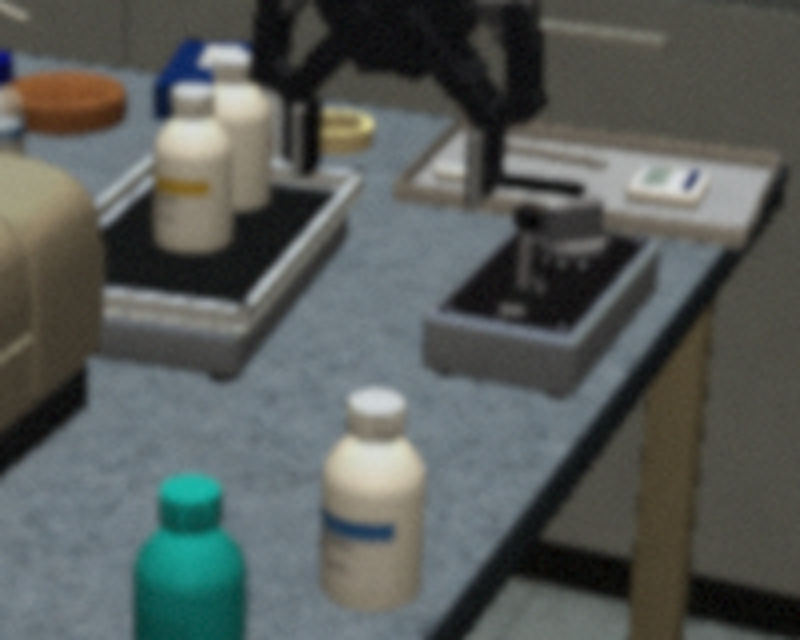

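View pics/t9.png

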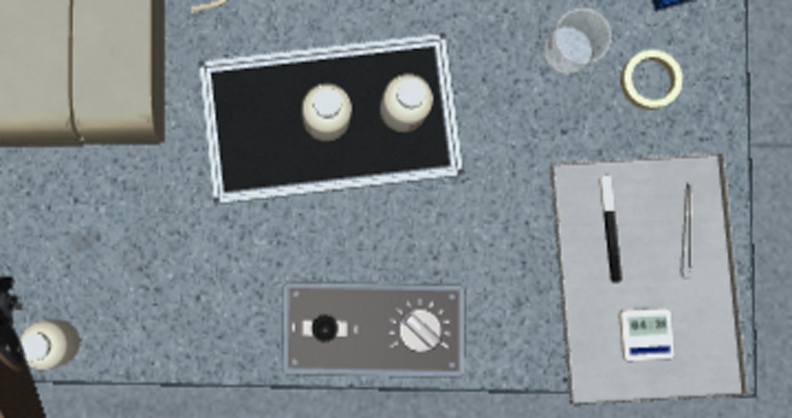

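Two bottles are standing. Now the third.

Request:
{"method": "jog_arm", "body": {"targets": [[[0.085,0,0,0.05,0,0,0],[0.085,0,0,0.05,0,0,0],[0.085,0,0,0.04,0,0,0],[0.085,0,0,0.02,0,0,0],[0.085,0,0,0.009,0,0,0],[0.085,0,0,0,0,0,0],[0,0,0,0,0,0,0],[0,0,0,0,0,0,0],[0,0,0,0,0,0,0],[0,0,0,0,0,0,0]]]}}

```text
time: 32.15
eef_pos: [0.3865, 0.3406, 0.043]
ee_rot: [0.707, 0.708, 0.001, 0.0]
contact_force: [0.0, -2.5, 9.4]
finger_gap: 0.609
```

Run:
```python
from h import *
for u,v in [(245,150),(245,225),(243,226)]: print(onplane("top",u,v,.16),onplane("top",u,v,.0))
```

```text
[0.78017663 0.21038798 0.16      ] [0.82571242 0.23276854 0.        ]
[0.60282354 0.20430253 0.16      ] [0.62395957 0.22584588 0.        ]
[0.60041007 0.2088359  0.16      ] [0.62121407 0.23100294 0.        ]
```

Request:
{"method": "jog_arm", "body": {"targets": [[[0,0,0,-0.04,0,0,0],[0,0,0,-0.06,0,0,0],[0,-0.0554,0.02,0,0,0,0],[0,-0.0554,0.02,0,0,0,0],[0,-0.0554,0.02,0,0,0,0],[0,-0.0554,0.02,0,0,0,0],[0,0,0.0575,0,0,0,0],[0,0,0.0575,0,0,0,0],[0,0,0.0575,0,0,0,0],[0,0,0,0,0,0,-0.136]]]}}

```text
time: 33.4
eef_pos: [0.6416, 0.1187, 0.1414]
ee_rot: [0.656, 0.754, 0.001, 0.001]
contact_force: [-1.8, 0.1, -2.3]
finger_gap: 0.603
```

Request:
{"method": "jog_arm", "body": {"targets": [[[0,0,0,0,0,0,0],[0,0,0,0.03,0,0,0],[0,0,0,0.013,0,0,0],[0,0,0,0.006,0,0,0],[0,0,0,0.001,0,0,0],[0,0,0,0,0,0,0],[0,0,0,0,0,0,0]]]}}

```text
time: 34.28
eef_pos: [0.639, 0.1191, 0.0924]
ee_rot: [0.657, 0.754, 0.0, 0.0]
contact_force: [0.3, -0.5, -2.3]
finger_gap: 0.606
```

Request:
{"method": "jog_arm", "body": {"targets": [[[0,0,0,0.001,0,0,0],[0,0,0,0,0,0,0],[0,0,0,0,0,0,0]]]}}

```text
time: 34.65
eef_pos: [0.6389, 0.119, 0.0912]
ee_rot: [0.657, 0.754, 0.0, 0.0]
contact_force: [-0.7, -1.3, 2.9]
finger_gap: 0.604
```

Request:
{"method": "jog_arm", "body": {"targets": [[[0.065,0,0,0,0,0,0],[0.085,0,0,0,0,0,0],[0.085,0,0,0,0,0,0],[0.085,0,0,-0.03,0,0,0],[0.085,0,0,-0.06,0,0,0],[0.085,0,0,-0.03,0,0,0.174],[0.085,0,0,0,0,0,0.174],[0.085,0,0,0,0,0,0.174],[0.085,0,0,0,0,0,0.174],[0.085,0,0,0,0,0,0.174]]]}}

```text
time: 35.9
eef_pos: [0.6387, 0.119, 0.2107]
ee_rot: [0.915, 0.404, -0.0, 0.0]
contact_force: [0.3, -0.8, 0.8]
finger_gap: 0.994
```

Run:
```python
from h import *
p,d=viewer.read_camera("side"); crop(p,"s10.png",250,190,450,350,4)
p,d=viewer.read_camera("top"); crop(p,"t10.png",290,280,390,340,8)
o=bot.get_obs(); print(o["eef_pos"],o["ee_rot"],o["finger_gap"],o["joints"])
```

```text
[0.63868875 0.11904799 0.21071812] [ 9.13955618e-01  4.05814150e-01 -6.09833288e-05  2.33525310e-05] 0.9980049573111051 [ 8.27050192e-02  5.45789435e-01  1.51756341e+00 -9.55816131e-05
  1.07833963e+00  8.17807633e-01]
```

View pics/s10.png

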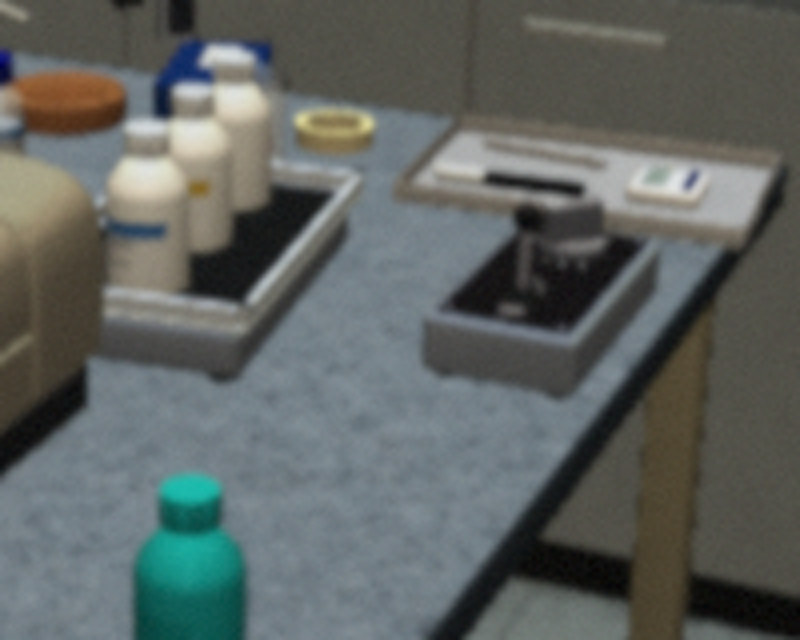

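View pics/t10.png

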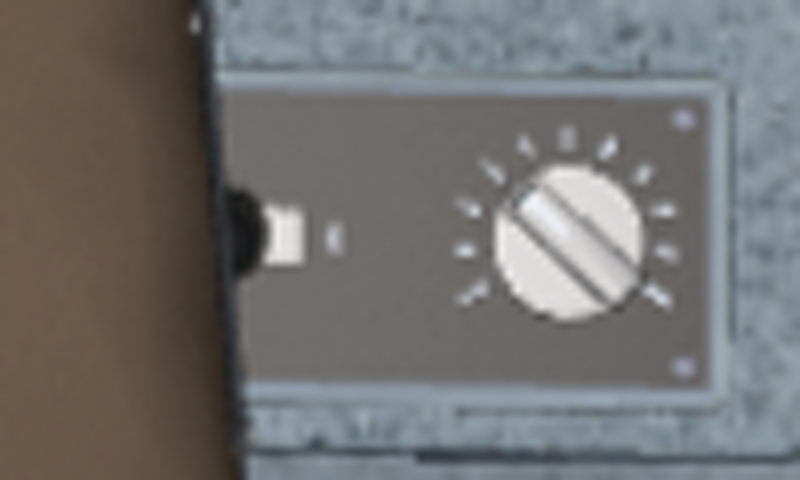

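All three bottles stand on the platform. The knob still points at position 3 (48°). Moving over it.

Request:
{"method": "jog_arm", "body": {"targets": [[[0.05,-0.0494,-0.0065,0,0,0,0],[0.05,-0.0494,-0.0065,0,0,0,0],[0.05,-0.0494,-0.0065,0,0,0,0],[0.05,-0.0494,-0.0065,0,0,0,0],[0.05,-0.0494,-0.0065,0,0,0,0],[0.05,-0.0494,-0.0065,0,0,0,0],[0.05,0,0,0.05,0,0,0],[0.05,0,0,0.04,0,0,0],[0.05,0,0,0,0,0,0],[0.05,0,0,0,0,0,0]]]}}

```text
time: 37.25
eef_pos: [0.412, -0.0752, 0.1218]
ee_rot: [0.913, 0.408, 0.0, 0.0]
contact_force: [-0.7, -0.2, -0.1]
finger_gap: 0.581
```

Run:
```python
from h import *
p,d=viewer.read_camera("side"); crop(p,"s11.png",340,190,440,270,7)
o=bot.get_obs(); print(o["eef_pos"],o["ee_rot"],o["finger_gap"],o["joints"])
```

```text
[ 0.41213468 -0.07525001  0.12204601] [9.13192624e-01 4.07527059e-01 6.69039896e-04 6.93410230e-04] 0.5899535047582526 [-3.38497786e-01  3.80699536e-01  2.16443380e+00 -1.54911145e-04
  5.94534171e-01  3.92937562e-01]
```

View pics/s11.png

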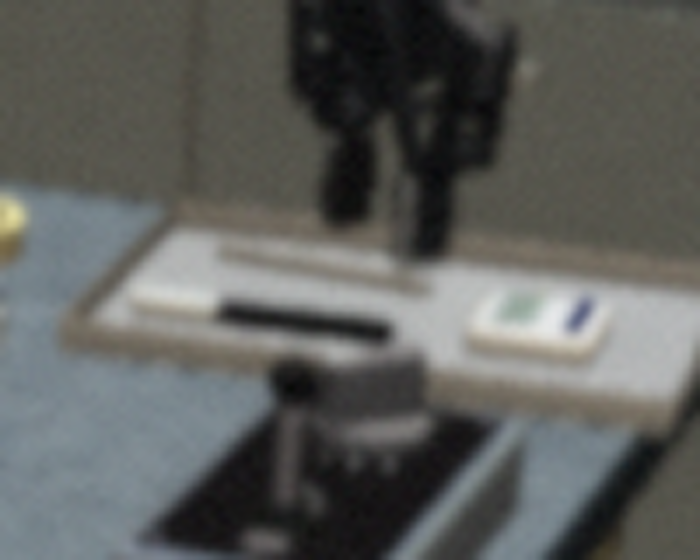

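Request:
{"method": "jog_arm", "body": {"targets": [[[0.05,0,0,0.03,0,0,0],[0.05,0,0,0.022,0,0,0],[0.05,0,0,0.0115,0,0,0],[0.05,0,0,0,0,0,0],[0,0,0,0,0,0,0],[0,0,0,0,0,0,0],[0,0,0,0,0,0,0],[0,0,0,0,0,0,0]]]}}

```text
time: 38.3
eef_pos: [0.411, -0.0747, 0.0582]
ee_rot: [0.914, 0.407, 0.0, -0.0]
contact_force: [-2.3, 6.6, 14.3]
finger_gap: 0.154
```

Request:
{"method": "jog_arm", "body": {"targets": [[[0,0,0,0,0,0,0],[0,0,0,0,0,0,-0.16],[0,0,0,0,0,0,-0.16],[0,0,0,0,0,0,-0.16],[0,0,0,0,0,0,-0.16],[0,0,0,0,0,0,-0.16],[0,0,0,0,0,0,-0.16],[0,0,0,0,0,0,-0.16],[0,0,0,0,0,0,0],[0,0,0,0,0,0,0]]]}}

```text
time: 39.55
eef_pos: [0.4117, -0.0747, 0.0582]
ee_rot: [0.558, 0.83, 0.0, 0.001]
contact_force: [0.0, 9.2, 10.8]
finger_gap: 0.149
```

```bash
cat > st.py <<'E'
from h import *
o=bot.get_obs(); q=o["ee_rot"]; print(o["time"],o["eef_pos"].round(4),"yaw",round(np.degrees(2*np.arctan2(q[1],q[0])),2),o["finger_gap"],o["contact_force"].round(1),o["moment"].round(3))
E
python3 st.py
```

```text
39.55 [ 0.4117 -0.0747  0.0582] yaw 112.19 0.14862171151260484 [ 0.   9.2 10.8] [ 1.402 -0.26   0.043]
```

Request:
{"method": "jog_arm", "body": {"targets": [[[0,0,0,0,0,0,-0.1],[0,0,0,0,0,0,-0.03],[0,0,0,0,0,0,0],[0,0,0,0,0,0,0]]]}}

```text
time: 40.05
eef_pos: [0.4117, -0.0747, 0.0582]
ee_rot: [0.503, 0.864, 0.0, 0.001]
contact_force: [1.0, 9.1, 11.4]
finger_gap: 0.149
```

```bash
python3 st.py
```

```text
40.05 [ 0.4117 -0.0747  0.0582] yaw 119.63 0.1491274366719714 [ 1.   9.1 11.4] [ 1.526 -0.317  0.112]
```

Request:
{"method": "jog_arm", "body": {"targets": [[[0,0,0,0,0,0,-0.04],[0,0,0,0,0,0,0],[0,0,0,0,0,0,0]]]}}

```text
time: 40.42
eef_pos: [0.4117, -0.0747, 0.0582]
ee_rot: [0.486, 0.874, 0.0, 0.001]
contact_force: [0.2, 9.1, 10.4]
finger_gap: 0.15
```

```bash
python3 st.py
```

```text
40.425 [ 0.4117 -0.0747  0.0582] yaw 121.78 0.15022627960921336 [ 0.2  9.1 10.4] [ 1.612 -0.318 -0.839]
```

Request:
{"method": "jog_arm", "body": {"targets": [[[0,0,0,0,0,0,-0.04],[0,0,0,0,0,0,0],[0,0,0,0,0,0,0]]]}}

```text
time: 40.8
eef_pos: [0.4117, -0.0747, 0.0582]
ee_rot: [0.47, 0.883, 0.001, 0.0]
contact_force: [0.3, 8.8, 10.2]
finger_gap: 0.152
```

```bash
python3 st.py
```

```text
40.8 [ 0.4117 -0.0747  0.0582] yaw 123.96 0.15240308247436343 [ 0.3  8.8 10.2] [ 1.607 -0.187 -1.613]
```

The end stop is clear: the moment about the knob axis climbs past 120°. Now five clicks clockwise, back to yaw 0.

Request:
{"method": "jog_arm", "body": {"targets": [[[0,0,0,0,0,0,0.16],[0,0,0,0,0,0,0.16],[0,0,0,0,0,0,0.16],[0,0,0,0,0,0,0.16],[0,0,0,0,0,0,0.16],[0,0,0,0,0,0,0.16],[0,0,0,0,0,0,0.16],[0,0,0,0,0,0,0.16],[0,0,0,0,0,0,0],[0,0,0,0,0,0,0]]]}}

```text
time: 42.05
eef_pos: [0.411, -0.0747, 0.0582]
ee_rot: [0.903, 0.429, 0.0, -0.0]
contact_force: [-2.9, 6.6, 14.7]
finger_gap: 0.153
```

```bash
python3 st.py
```

```text
42.05 [ 0.411  -0.0747  0.0582] yaw 50.84 0.15281018142447128 [-2.9  6.6 14.7] [ 1.046  0.264 -0.205]
```

Request:
{"method": "jog_arm", "body": {"targets": [[[0,0,0,0,0,0,0.16],[0,0,0,0,0,0,0.16],[0,0,0,0,0,0,0.16],[0,0,0,0,0,0,0.16],[0,0,0,0,0,0,0.16],[0,0,0,0,0,0,0.085],[0,0,0,0,0,0,0],[0,0,0,0,0,0,0]]]}}

```text
time: 43.05
eef_pos: [0.4107, -0.0743, 0.0582]
ee_rot: [1.0, 0.001, -0.0, -0.0]
contact_force: [-3.7, 11.3, 14.0]
finger_gap: 0.15
```

```bash
python3 st.py
```

```text
43.05 [ 0.4107 -0.0743  0.0582] yaw 0.16 0.14976794393967244 [-3.7 11.3 14. ] [ 1.778  0.491 -0.029]
```

Request:
{"method": "jog_arm", "body": {"targets": [[[0.04,0,0,0,0,0,0],[0.05,0,0,0,0,0,0],[0.05,0,0,0,0,0,0],[0.05,0,0,-0.04,0,0,0],[0.05,0,0,-0.06,0,0,0],[0.05,0,0,-0.04,0,0,0],[0.05,0.025,-0.055,0,0,0,0],[0.05,0.025,-0.055,0,0,0,0],[0.05,0.025,-0.055,0,0,0,0],[0.05,0.025,-0.055,0,0,0,0]]]}}

```text
time: 44.3
eef_pos: [0.5114, 0.147, 0.1973]
ee_rot: [1.0, 0.001, 0.0, 0.0]
contact_force: [1.0, -0.1, -0.5]
finger_gap: 0.586
```

```bash
python3 st.py
python3 - <<'E'
from h import *
p,d=viewer.read_camera("top"); crop(p,"t12.png",290,280,390,340,8); cv2.imwrite("pics/t12f.png",p[:,:,::-1])
E
```

```text
44.3 [0.5114 0.147  0.1973] yaw 0.16 0.5858129181041147 [ 1.  -0.1 -0.5] [-0.027 -0.022  0.009]
```

View pics/t12.png

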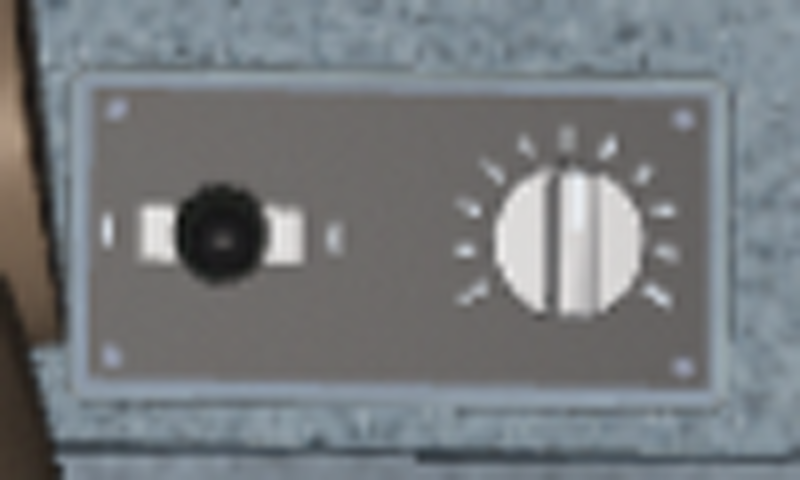

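View pics/t12f.png

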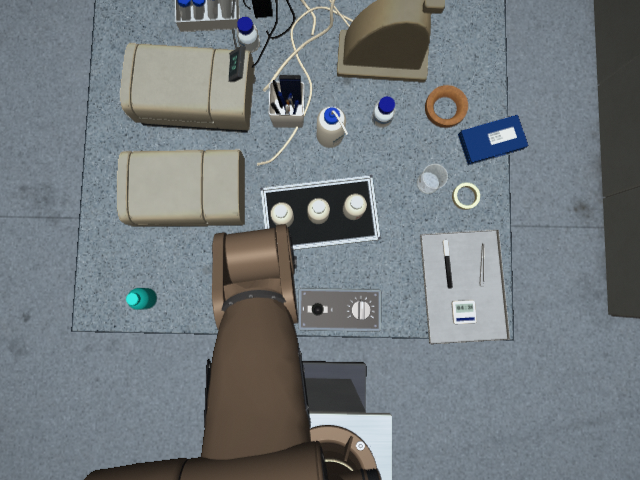

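The pointer stands at the middle tick, position 5, and all bottles stand. Now the jog lever: rotate with fingers shut, then place them on the knob side of the ball.

Request:
{"method": "jog_arm", "body": {"targets": [[[0,0,0,0,0,0,-0.1745],[0,0,0,0,0,0,-0.1745],[0,0,0,0,0,0,-0.1745],[0,0,0,0,0,0,-0.1745],[0,0,0,0,0,0,-0.1745],[0,0,0,0,0,0,-0.1745],[0,0,0,0,0,0,-0.1745],[0,0,0,0,0,0,-0.1745],[0,0,0,0,0,0,-0.1745],[0,0,0,0,0,0,0]]]}}

```text
time: 45.6
eef_pos: [0.5107, 0.145, 0.1971]
ee_rot: [0.707, 0.708, -0.0, -0.0]
contact_force: [0.4, 0.0, -0.1]
finger_gap: -0.002
```

Request:
{"method": "jog_arm", "body": {"targets": [[[0,-0.0395,-0.0248,0,0,0,0],[0,-0.0395,-0.0248,0,0,0,0],[0,-0.0395,-0.0248,0,0,0,0],[0,-0.0395,-0.0248,0,0,0,0],[0,0,0,0,0,0,0],[0,0,0,0.04,0,0,0],[0,0,0,0,0,0,0]]]}}

```text
time: 46.48
eef_pos: [0.4114, -0.0126, 0.156]
ee_rot: [0.707, 0.707, -0.001, -0.002]
contact_force: [-0.3, -0.5, 0.7]
finger_gap: -0.002
```

```bash
python3 st.py
python3 - <<'E'
from h import *
p,d=viewer.read_camera("side"); crop(p,"s13.png",340,170,440,270,6)
E
```

```text
46.475 [ 0.4114 -0.0126  0.156 ] yaw 90.0 -0.0022420392844742093 [-0.3 -0.5  0.7] [ 0.028  0.083 -0.012]
```

View pics/s13.png

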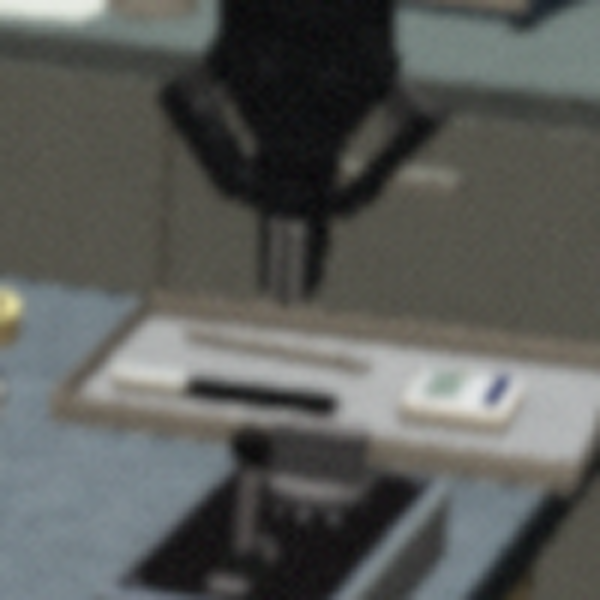

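Request:
{"method": "jog_arm", "body": {"targets": [[[0,0,0,0.03,0,0,0],[0,0,0,0.025,0,0,0],[0,0,0,0.013,0,0,0],[0,0.01,0,0,0,0,0],[0,0.012,0,0,0,0,0],[0,0.01,0,0,0,0,0],[0,0.008,0,0,0,0,0],[0,0,0,0,0,0,0]]]}}

```text
time: 47.52
eef_pos: [0.4121, 0.0274, 0.0895]
ee_rot: [0.706, 0.708, 0.0, 0.0]
contact_force: [0.4, -1.0, 1.6]
finger_gap: 0.003
```

```bash
python3 st.py
python3 - <<'E'
from h import *
p,d=viewer.read_camera("side"); crop(p,"s14.png",340,170,440,270,6)
E
```

```text
47.525 [0.4121 0.0274 0.0895] yaw 90.21 0.0026523529861656875 [ 0.4 -1.   1.6] [-0.23  -0.042 -0.012]
```

View pics/s14.png

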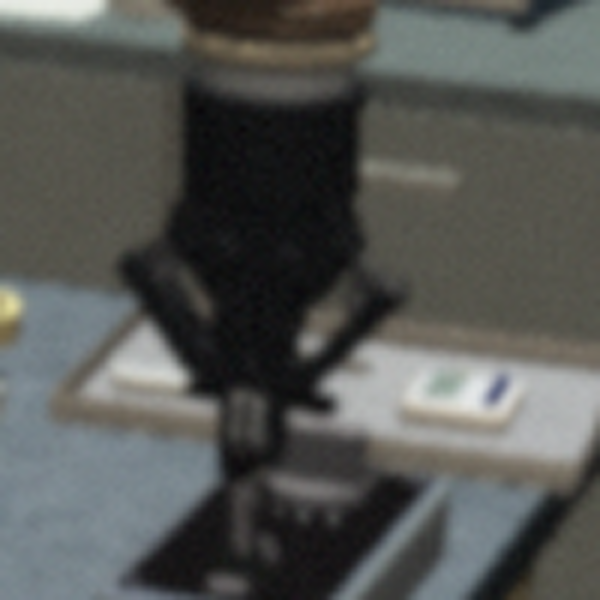

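Request:
{"method": "jog_arm", "body": {"targets": [[[0,0.006,0,0,0,0,0],[0,0.003,0,0,0,0,0],[0,0,0,0,0,0,0]]]}}

```text
time: 47.95
eef_pos: [0.4118, 0.0359, 0.0891]
ee_rot: [0.706, 0.708, -0.0, -0.0]
contact_force: [0.4, -3.5, -2.4]
finger_gap: 0.001
```

```bash
python3 st.py
```

```text
47.95 [0.4118 0.0359 0.0891] yaw 90.15 0.0006159281700735687 [ 0.4 -3.5 -2.4] [-0.592 -0.018  0.029]
```

Request:
{"method": "jog_arm", "body": {"targets": [[[0,0.002,0,0,0,0,0],[0,0,0,0,0,0,0]]]}}

```text
time: 48.2
eef_pos: [0.4118, 0.0379, 0.0892]
ee_rot: [0.706, 0.708, -0.0, -0.0]
contact_force: [0.3, -3.7, -3.5]
finger_gap: -0.0
```

```bash
python3 st.py
```

```text
48.2 [0.4118 0.0379 0.0892] yaw 90.15 -0.00019624245817836288 [ 0.3 -3.7 -3.5] [-0.747 -0.049 -0.045]
```

Request:
{"method": "jog_arm", "body": {"targets": [[[0,0.002,0,0,0,0,0],[0,0,0,0,0,0,0]]]}}

```text
time: 48.45
eef_pos: [0.4118, 0.039, 0.0891]
ee_rot: [0.706, 0.708, -0.001, 0.0]
contact_force: [-0.2, -19.3, -5.0]
finger_gap: 0.001
```

```bash
python3 st.py
```

```text
48.45 [0.4118 0.039  0.0891] yaw 90.19 0.001072548516263088 [ -0.2 -19.3  -5. ] [-3.265  0.04   0.025]
```

The force jumps to 19 N, so the lever is on its stop. Hold it 1.5 s, then back off.

Request:
{"method": "jog_arm", "body": {"targets": [[[0,0,0,0,0,0,0],[0,0,0,0,0,0,0],[0,0,0,0,0,0,0],[0,0,0,0,0,0,0],[0,0,0,0,0,0,0],[0,0,0,0,0,0,0],[0,0,0,0,0,0,0],[0,0,0,0,0,0,0],[0,0,0,0,0,0,0],[0,0,0,0,0,0,0]]]}}

```text
time: 49.7
eef_pos: [0.4119, 0.0389, 0.0892]
ee_rot: [0.706, 0.708, -0.001, 0.0]
contact_force: [-0.5, -18.6, -4.3]
finger_gap: 0.0
```

Request:
{"method": "jog_arm", "body": {"targets": [[[0,0,0,0,0,0,0],[0,0,0,0,0,0,0],[0,-0.014,0,0,0,0,0],[0,-0.02,0,0,0,0,0],[0,-0.016,0,0,0,0,0],[0,0,0,0,0,0,0],[0,0,0,-0.05,0,0,0],[0,0,0,-0.06,0,0,0],[0,0.05,0.02,0,0,0,0],[0,0.05,0.02,0,0,0,0]]]}}

```text
time: 50.95
eef_pos: [0.4522, 0.0916, 0.2004]
ee_rot: [0.707, 0.707, 0.001, 0.001]
contact_force: [0.7, -0.6, 0.1]
finger_gap: -0.0
```

Request:
{"method": "jog_arm", "body": {"targets": [[[0,0.05,0.02,0,0,0,0],[0,0.05,0.02,0,0,0,0],[0,0,0,0,0,0,0],[0,0,0,0,0,0,0]]]}}

```text
time: 51.45
eef_pos: [0.4907, 0.1904, 0.199]
ee_rot: [0.706, 0.708, -0.0, -0.0]
contact_force: [-0.6, -0.6, -0.5]
finger_gap: -0.0
```

```bash
python3 st.py
python3 - <<'E'
from h import *
p,d=viewer.read_camera("top"); crop(p,"t15.png",290,280,390,340,8); crop(p,"t15f.png",110,160,530,350,1.9)
p,d=viewer.read_camera("side"); crop(p,"s15.png",250,190,450,350,4)
E
```

```text
51.45 [0.4907 0.1904 0.199 ] yaw 90.2 -5.993147422012497e-05 [-0.6 -0.6 -0.5] [ 0.031 -0.015 -0.039]
```

View pics/t15.png

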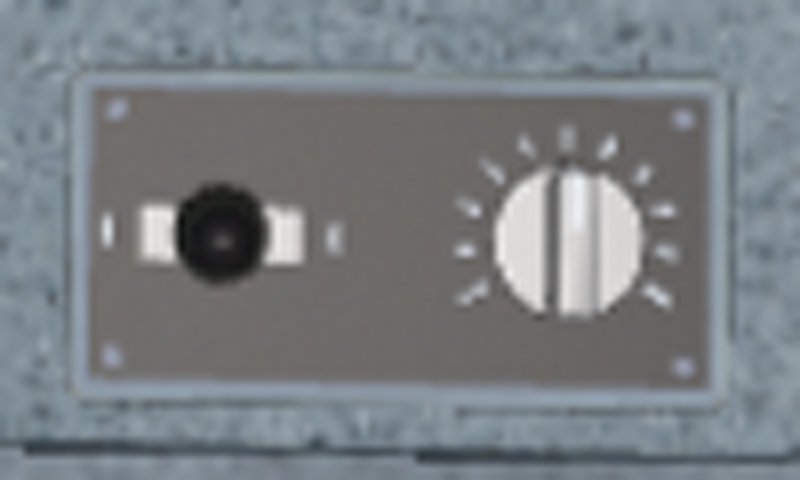

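View pics/t15f.png

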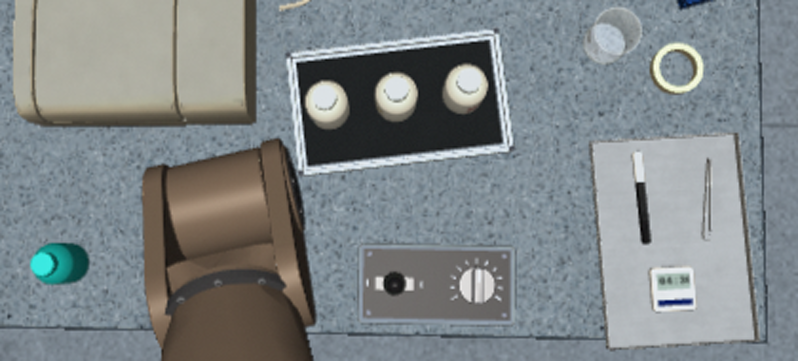

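View pics/s15.png

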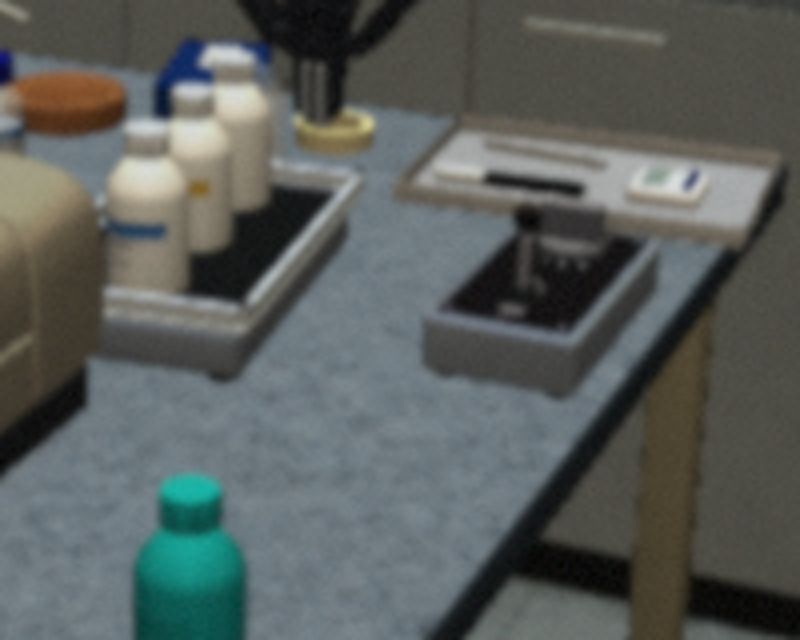

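The lever is upright again, the knob is at tick 5, three bottles stand on the platform and three items lie in the tray. The arm is clear of everything, so I'm handing in.

```bash
python3 -c "
from workcell import bot
print(bot.finish_job())"
```

```text
the job is handed in; nothing more can be done
None
```

The job is done and handed in at about 51.5 s of the 210 s allowed. `finish_job` gives no verdict, so the results below are from my own checks.

- **Platform and tray:** I moved the marker, tweezers and timer from the platform into the steel tray.
- **Bottles:** All three white bottles stand upright in a row on the platform. I left the turquoise look-alike where it was.
- **Knob:** I turned it anticlockwise to the stop, where the moment rose to about 1.6 N m at roughly 120°. Then I turned it clockwise to exactly five clicks; the pointer sits on the middle tick.
- **Jog lever:** I pushed it away from the knob until the force jumped to about 19 N, which is its stop. I held it there for at least 1.5 s and backed off.

The last top and side pictures showed the pointer on tick 5 and the lever back upright. The three items were in the tray, the other things on the bench looked unmoved, and the gripper was touching nothing.

No check failed. Two readings were slightly off, without effect: the gripper opening reads about 2 to 4 mm under the true widths. The third bottle also gave a slightly larger grip reading (0.605 against 0.59).

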